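# Slide the cheese tray into the tray rack and hook it behind the stop bar

## Robot

A 7-joint arm with a two-finger parallel gripper is mounted at the origin on a cart in front of the work surface, level with it; the furniture and walls round the work are solid. World frame = base frame: x ahead of the robot, y to its left, z up, the work surface at z = 0. Lengths are in mm, angles in rad, forces in N, time in s.
With the tool pointing down it reaches from about 425 to 875 mm from the base axis. Payload 4.7 kg.
Tool frame: the origin (TCP) lies midway between the tips of the shut fingers; the grasp point (between the pads) lies 19 mm behind it; y points along the fingers, z is the direction in which the jaws open and shut, and the axes are right-handed (so a half turn about y gives the same grasp; the last joint's range is limited). The gripper opens to 85 mm and grips with 20 to 120 N. Pads are 22 mm wide; open, the fingers measure 114 mm over their backs; the gripper's body (76 mm by 85 mm) begins 54 mm behind the grasp point. The pads swing forward as they close: fully open they stand 13 mm farther back than shut.
Start: joints at [-1.187, 0.321, -0.07, 1.45, 0.023, 1.371, -0.057], TCP at [234.956, 606.069, 231.349] pointing down, gripper open.
Joint ranges: [-2.86, 2.86], [-0.3, 2.09], [-1.38, 1.24], [0.06, 2.45], [-1.56, 4.7], [0.09, 2.05], [-2.69, 2.69]. Speed limits (rad/s): [2.57, 2.57, 3.14, 3.14, 3.14, 3.14, 3.14].

## Interface

Orientations are given as a unit quaternion [x, y, z, w].
In Python, from cell import robot gives the robot as it stands. The module is installed in compiled form; this text tells all that it offers.
- The arm moves only by the tool step_arm, never from a script. Its argument "steps" is a list of rows, each a list of 7 numbers: the shift along the tool's x, y, z in mm, then the turn, a rotation vector about the tool's x, y, z in degrees, then the finger opening in mm, from 0 to 85.4. In form: [[x, y, z, ax, ay, az, grip], ...]. A call has exactly 8 rows; each row shifts and turns the commanded pose from where the row before left it, along the tool's axes as they then stand; what a row does not reach is not made up. A row lasts 1/12 s, in which the tool goes at most 41.7 mm and 7.16 degrees, less where a joint would pass 70% of its speed; a pose out of reach is approached as far as the arm can. A call with a gripper value outside its range is refused whole. The fingers move at their own pace and stop on an object; "newtons" is the grip in N (left out, the last holds). Time passes only in rows, so rows that do not move let the fingers close, or fill a call up. It gives the time, the measured TCP pose, the force and the opening at its end, in the units of the state.
- robot.observe(): the state, without advancing time (a new reading comes with each control period).
- robot.read_camera(name): name is "scene" or "side" or "wrist"; returns a dict with "image" (480x640x3 uint8, red, green, blue), "camera_matrix" (3x3 intrinsics, pixels), "xyz" and "orientation" of the camera in the world. Camera axes: x right, y down, z forward; pixel columns grow to the right and rows downward; lengths in mm; the calibration is good to about 2 mm. A picture is of the moment at which its call begins. There is no depth.
- robot.sign_off(): hands the job in, once; it reports no verdict.
Trained networks look in a picture, given as the dict that the camera call returned (one of the last four; its "shot" number tells which), for a name from the list of things; names that differ only in an ending like _2 or _b are one class to them, and where a whole thing is asked for, a point or a joint stands for the part that bears it (a point fixed in the world has none). Each returns a list of dicts, best first, with "conf" (0 to 1); they miss things now and then, are a little off and sometimes report something else, mostly with a low value. They report only what shows in the picture. A call takes as long as a camera call. They do not tell look-alikes from the thing itself.
- robot.recognise(label, picture): "point" ([x, y, z] in mm, in world coordinates, good to about 4 mm: the middle of the surface that is visible of it).
- robot.outline_of(label, picture): "mask" (480x640 bool, what is visible of it).
The state is a dict: "time": time; "joint_positions": joint angles; "joint_vel": joint speeds; "effort": joint torques, N m; "eef_pos": TCP position; "ee_rot": TCP orientation; "ft_force": force on the tool from outside, world axes, zero at the start; "moment": the same for the moment, N m; "opening": finger opening in mm.
Only numpy, scipy, OpenCV 4.12 (cv2) and the standard library are available. Lean on these libraries where they do the work, as an engineer would, in place of code of your own. Each camera call takes 0.05 s, during which the arm holds its last target.

## Task

Store the loaded cheese tray in the empty upper slot of the tray rack. Carry it level by its sides, set it down on the upper loading arms with its front feet inside the red stop bar, and let go of it; then take it by its black pull, slide it in, lift its rear feet over the red bar and push it fully home, so that it sits flat with its rear feet behind the bar and all four cheese slices still in it. Do not carry the tray by its pull (take the pull only once the nose is in the slot), do not ram the rack, and leave the other things on the table where they are.

Things in the scene. Friction and masses are not known exactly. Their poses are not given: they have to be found in the camera images.
- tray: The narrow steel tray to store, four cheese slices loose in it (mm). Origin: centre of the pan, level with the undersides of its feet; x to the nose (plain end; the black pull is at -x), z up. Pan 150 long (x -75 to 75), 60 wide, walls 2.5, underside z 10, floor 12.5, rim 37. Black feet 10x10x10 at y +-20: front pair x 55 to 65, rear pair x -71 to -61. About 0.4 kg in all, balanced near x = -8.
- tray_pull: The tray's black stub pull, fixed to its rear wall, for sliding the tray and lifting its rear end, not for carrying (mm). Same origin and axes as tray: x -125 to -75, 14 wide in y, z 20 to 32.
- pull_grip (a point): Where to take the pull: on its centreline, at x -105, y 0, z 26 mm of the tray.
- tray_nose (a point): Middle of the nose end at the pan's underside: x 75, y 0, z 10 mm of the tray.
- tray_rear_feet (a point): Midway between the rear feet, at their undersides: x -66, y 0, z 0 mm of the tray. With the rear lifted, the tray tilts about its front feet (x 60, z 0).
- tray_rack: Two-tier aluminium tray rack, fixed; the lower slot holds a like tray, the upper is empty (mm). Origin on the table, x into the slots, z up. Side frames at y +-32 (64 apart) up to z 143: front posts x -26 to -8 with flared lips out to x -37, guides behind them to x 136. Top plate x 15 to 136, z 143 to 146, a green cap fixed on it. Upper slot's back stop: x 132, z 91 to 113.
- upper_arms (a point): Front end of the upper slot's two loading arms, midway between them, at the height the feet stand on: rack x -138, y 0, z 85 mm. Arms and runners are one pair of flat steel strips, y 12 to 28 mm either side, x -138 to 132 mm. With its front feet inside the stop bar and its rear feet on the arms the tray stands level by itself.
- stop_bar (a point): Red stop bar across the upper slot's mouth; point at its middle, at runner height: rack x -22, y 0, z 85 mm. The bar spans x -25 to -19 and is 8 mm high (z 85 to 93): the pan's underside clears it by 2 mm, the feet do not.
- upper_home (a point): Where the origin of tray lies when stored: rack x 54.5, y 0, z 85 mm, tray x along rack x. All feet then stand on the runners, rear feet just behind the stop bar, nose 0 to 5 mm from the back stop (origin at rack x 52 to 57 mm).
- cheese_0: Slice of white cheese, 61x37x8 mm (long side along the tray), loose in the tray, lower one of the pair at the pull end. Origin: centre of its underside.
- cheese_1: Slice of white cheese, 61x37x8 mm (long side along the tray), loose in the tray, lower one of the pair at the nose end. Origin: centre of its underside.
- cheese_2: Slice of white cheese, 61x37x8 mm (long side along the tray), loose in the tray, upper one of the pair at the pull end. Origin: centre of its underside.
- cheese_3: Slice of white cheese, 61x37x8 mm (long side along the tray), loose in the tray, upper one of the pair at the nose end. Origin: centre of its underside.
- lemon: Bystander, to be left alone: yellow lemon, 72x57 mm, 58 mm high. Origin: centre of its underside.
- tomato: Bystander, to be left alone: red tomato, 69 mm across, 71 mm high. Origin: centre of its underside.
- mist_bottle: Bystander, to be left alone: small blue bottle, 36 mm across, 115 mm high. Origin: centre of its underside.
- prep_bowl_steel: Bystander, to be left alone: steel bowl of green sauce, 118 mm across, 39 mm high. Origin: centre of its underside.
- masking_tape: Bystander, to be left alone: cream roll of tape lying flat, 104 mm across, 25 mm high. Origin: centre of its underside.
Things that resemble listed ones, but are neither listed nor needed, are in the scene too. Of the things shaped like the tray, the steel one is meant.

How it is judged (in metres and radians):
On the way:
1. the tray stands level on the upper loading arms with its front feet inside the red stop bar, and the hand has let go of it (x of tray_nose in the frame of tray_rack between 0.003 and 0.07 m and z of tray in the frame of tray_rack between 0.082 and 0.088 m and y of tray in the frame of tray_rack between -0.01 and 0.01 m and angle between tray's own z axis and vertical below 0.05 rad and contact force between the fingers and tray below 0.1 N and linear speed of tray below 0.02 m/s), for 0.2 s.
At the end, for the whole second after the job is handed in: The tray stands in the upper slot, rear feet behind the red bar: origin at rack x 50.5 to 60 mm, y within 5 mm, height from 3 mm below to 2 mm above the runners, tilt under 0.025 rad, in line within 0.05 rad, at rest; all four slices inside the pan (x of tray in the frame of tray_rack between 0.0505 and 0.06 m and y of tray in the frame of tray_rack between -0.005 and 0.005 m and z of tray in the frame of tray_rack between 0.082 and 0.087 m and angle between tray's own z axis and vertical below 0.025 rad and angle between the x axis of tray and the x axis of tray_rack, either way round below 0.05 rad and linear speed of tray below 0.01 m/s and x of cheese_0 in the frame of tray between -0.07 and 0.07 m and y of cheese_0 in the frame of tray between -0.028 and 0.028 m and z of cheese_0 in the frame of tray between 0.008 and 0.034 m and x of cheese_1 in the frame of tray between -0.07 and 0.07 m and y of cheese_1 in the frame of tray between -0.028 and 0.028 m and z of cheese_1 in the frame of tray between 0.008 and 0.034 m and x of cheese_2 in the frame of tray between -0.07 and 0.07 m and y of cheese_2 in the frame of tray between -0.028 and 0.028 m and z of cheese_2 in the frame of tray between 0.008 and 0.034 m and x of cheese_3 in the frame of tray between -0.07 and 0.07 m and y of cheese_3 in the frame of tray between -0.028 and 0.028 m and z of cheese_3 in the frame of tray between 0.008 and 0.034 m); the robot touches nothing.
It fails at once if the pull is taken hold of (over 1 N) before the tray's nose is in the upper slot (contact force between the fingers and tray_pull above 1 N and (x of tray_nose in the frame of tray_rack below -0.01 m or z of tray_nose in the frame of tray_rack above 0.145 m)).
It fails at once if the tray is tipped by more than 0.35 rad (20 degrees) (angle between tray's own z axis and vertical above 0.35 rad).
It fails at once if the tray is rammed against the rack (over 40 N) (contact force between tray and tray_rack above 40 N).
It fails at once if a bystander is moved by more than 30 mm (distance of any of lemon, tomato, mist_bottle, prep_bowl_steel, masking_tape from where it was at the start of the episode above 0.03 m).
It also fails if it takes over 72 s, if anything falls off the work surface, if the arm or the gripper's body presses on something with over 40 N, if the wrist force passes 120 N, or if a joint passes its speed limit or range.

## Working session

There is one attempt and no reset: what is moved stays moved. The work goes in short steps, Python scripts to look and compute and a tool call to move; the robot and the scene stay as the last step left them, time stands still between calls to the robot, and variables do not carry over. Pictures are saved under pics/ and viewed, and the job is handed in when it is done.

Besides the shell and the picture viewer there is one more tool, called after ">>>" as name(argument=value, ...) on one line, values as JSON. step_arm: Moves the arm, as the interface text tells. Its arguments: {"type":"object","properties":{"steps":{"type":"array"},"newtons":{"type":"number"}},"required":["steps"]}

```bash
mkdir -p pics
cat > h.py <<'E'
import numpy as np, cv2
from scipy.spatial.transform import Rotation as R
from cell import robot
def shot(n,f=None):
    p=robot.read_camera(n)
    if f: cv2.imwrite('pics/'+f,p['image'][:,:,::-1])
    return p
def proj(p,X):
    X=np.atleast_2d(X); c=(X-np.array(p['xyz']))@R.from_quat(p['orientation']).as_matrix()
    u=c@np.array(p['camera_matrix']).T; return u[:,:2]/u[:,2:]
def ray(p,uv,z):
    K=np.array(p['camera_matrix']); d=R.from_quat(p['orientation']).as_matrix()@np.linalg.solve(K,[uv[0],uv[1],1.])
    o=np.array(p['xyz']); return o+d*(z-o[2])/d[2]
E
python3 - <<'E'
from h import *
s=robot.observe(); print({k:np.round(v,3) for k,v in s.items()})
for n in ['scene','side','wrist']:
    p=shot(n,n+'0.png'); print(n,np.round(p['xyz']),np.round(p['orientation'],3),p['camera_matrix'][0])
    for l in ['tray','tray_pull','tray_rack','stop_bar','upper_arms','lemon','tomato','mist_bottle','prep_bowl_steel','masking_tape']:
        try: print(l,[(np.round(r['point']).tolist(),round(r['conf'],2),np.round(proj(p,r['point'])[0]).tolist()) for r in robot.recognise(l,p)][:4])
        except Exception as e: print(l,e)
E
```

```text
{'time': np.float64(0.0), 'joint_positions': array([-1.187,  0.322, -0.07 ,  1.452,  0.023,  1.371, -0.057]), 'joint_vel': array([ 0.001,  0.   ,  0.   ,  0.   ,  0.   , -0.   , -0.001]), 'effort': array([-0.0000e+00, -4.9358e+01, -3.8200e-01, -3.1434e+01,  1.3000e-02,
        1.2000e-02,  0.0000e+00]), 'eef_pos': array([234.805, 605.508, 230.219]), 'ee_rot': array([ 0.696, -0.13 ,  0.13 , -0.694]), 'ft_force': array([0.608, 1.126, 0.261]), 'moment': array([0.045, 0.011, 0.024]), 'opening': np.float64(85.434)}
scene [ -45. 1082. 1148.] [-0.225  0.88  -0.408  0.096] [582.75671911   0.         314.44109657]
tray [([599.0, 269.0, 28.0], 0.78, [238.0, 312.0])]
tray_pull [([642.0, -249.0, 80.0], 0.53, [318.0, 188.0])]
tray_rack [([641.0, -250.0, 87.0], 0.8, [318.0, 187.0]), ([579.0, -460.0, 20.0], 0.17, [363.0, 177.0])]
stop_bar [([638.0, -244.0, 86.0], 0.64, [318.0, 188.0]), ([576.0, -458.0, 19.0], 0.5, [363.0, 178.0])]
upper_arms [([640.0, -245.0, 86.0], 0.87, [318.0, 188.0]), ([591.0, 271.0, 25.0], 0.22, [240.0, 314.0])]
lemon [([396.0, 447.0, 39.0], 0.64, [268.0, 393.0]), ([591.0, 270
[... 815 characters left out ...]
99.0, 193.0]), ([531.0, 239.0, 27.0], 0.73, [306.0, 309.0])]
lemon [([386.0, 432.0, 50.0], 0.61, [351.0, 368.0])]
tomato [([677.0, 383.0, 53.0], 0.81, [243.0, 339.0])]
mist_bottle [([692.0, -3.0, 63.0], 0.89, [268.0, 239.0])]
prep_bowl_steel [([394.0, -495.0, 21.0], 0.76, [369.0, 170.0])]
masking_tape [([566.0, -453.0, 19.0], 0.86, [324.0, 173.0])]
wrist [166. 632. 375.] [0.816 0.559 0.083 0.121] [375.56515773   0.         321.30414057]
tray []
tray_pull []
tray_rack []
stop_bar []
upper_arms []
lemon [([377.0, 437.0, 45.0], 0.61, [220.0, 399.0])]
tomato [([434.0, 242.0, 22.0], 0.28, [99.0, 472.0])]
mist_bottle []
prep_bowl_steel []
masking_tape [([376.0, 438.0, 46.0], 0.33, [220.0, 398.0])]
```

View pics/scene0.png

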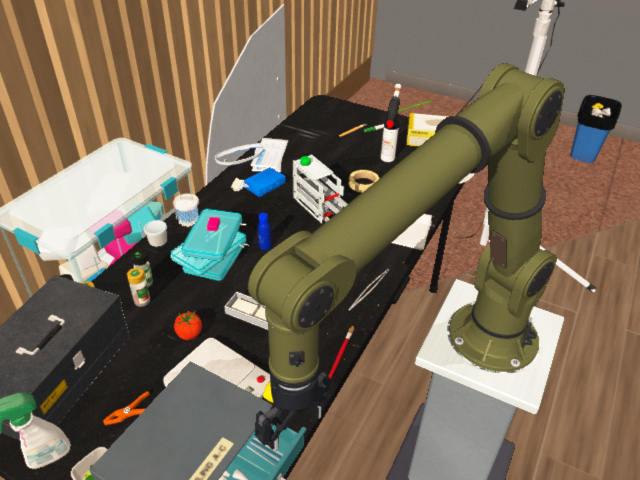

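View pics/side0.png

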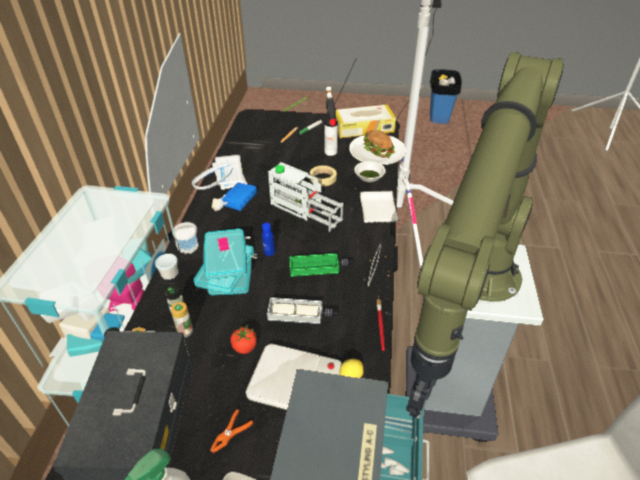

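Run:
```python
import cv2
a=cv2.imread('pics/side0.png')
cv2.imwrite('pics/side0c.png',cv2.resize(a[255:345,240:360],None,fx=6,fy=6,interpolation=cv2.INTER_CUBIC))
cv2.imwrite('pics/side0r.png',cv2.resize(a[145:245,250:370],None,fx=6,fy=6,interpolation=cv2.INTER_CUBIC))
```

```text
(no output)
```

View pics/side0c.png

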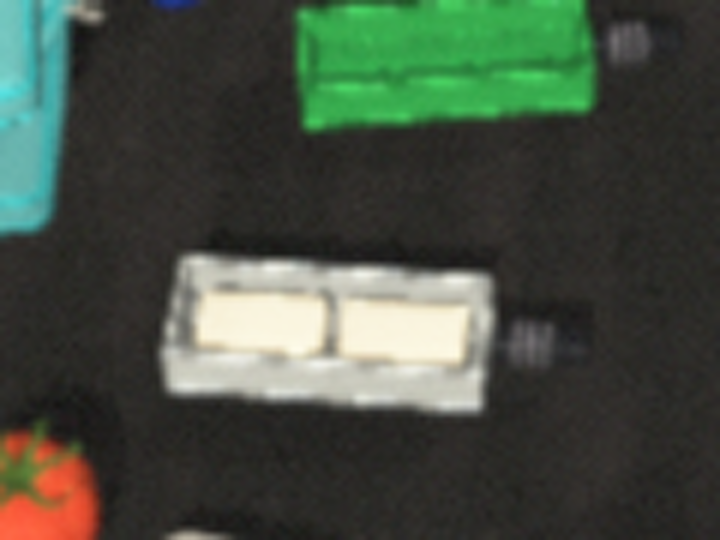

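View pics/side0r.png

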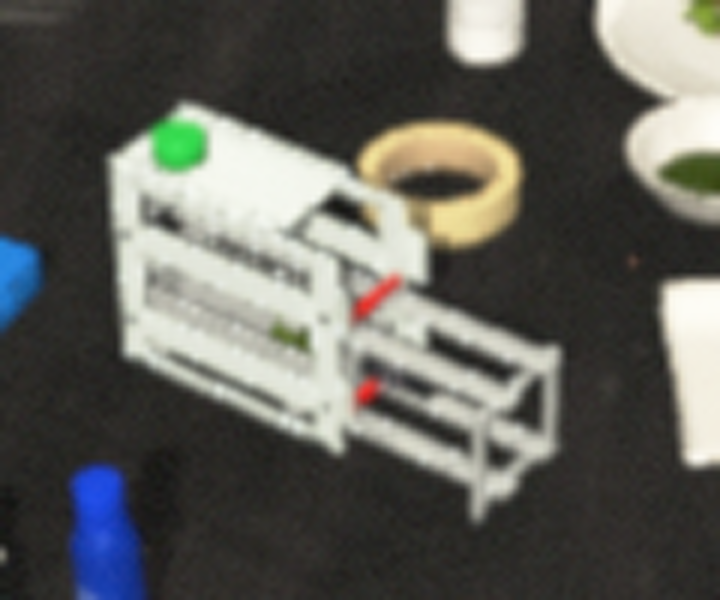

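The side picture shows two tray-like things. The steel one holding cheese is at (295,309), with its pull to the right at (329,313). An empty green one is at (314,264). The steel one is the tray meant; the enlarged crop confirms grey metal walls and white slices. The rack is at (300,193), with its mouth and red bars to the right, towards the robot. Next I'll fit rough poses and work out the first move.

```bash
cat >> h.py <<'E'
def T():
    s=robot.observe(); return np.array(s['eef_pos']),R.from_quat(s['ee_rot'])
def delta(pos,Rg):
    """tool-frame shift & rotvec(deg) from the measured pose to goal"""
    p,r=T(); d=r.inv().apply(np.array(pos)-p); rv=(r.inv()*Rg).as_rotvec(degrees=True); return np.round(d,1),np.round(rv,1)
def down(yaw):
    """tool y down, tool z horizontal at world yaw+90 (jaws across a thing whose x axis is at yaw)"""
    z=np.array([-np.sin(yaw),np.cos(yaw),0]); y=np.array([0,0,-1.]); x=np.cross(y,z); return R.from_matrix(np.c_[x,y,z])
E
python3 - <<'E'
from h import *
p,r=T(); print(np.round(r.as_matrix(),2))
w=robot.read_camera('wrist'); print('cam in tool',np.round(r.inv().apply(w['xyz']-p)), np.round((r.inv()*R.from_quat(w['orientation'])).as_matrix(),2))
P=shot('side')
c=np.array([[185,255],[495,275],[484,410-35],[165,350]])/6+[240,255]
X=np.array([ray(P,u,37) for u in c]); print(np.round(X)); print(np.linalg.norm(X-np.roll(X,-1,0),axis=1))
# rack: green cap & bars
for n,u,z in [('bar L',(358,310),93),('bar R',(398,278),93),('arm end near',(485,405),85),('arm end far',(553,352),85)]:
    print(n,np.round(ray(P,np.array(u)/6+[250,145],z)))
for y in (0,np.pi): print(y,delta([540,247,300],down(y)))
E
```

```text
[[ 0.93  0.    0.36]
 [-0.36  0.    0.93]
 [ 0.   -1.    0.  ]]
cam in tool [ -74. -143.   -0.] [[ 0.    0.96  0.29]
 [-0.   -0.29  0.96]
 [ 1.   -0.    0.  ]]
[[638. 217.  37.]
 [487. 209.  37.]
 [484. 271.  37.]
 [635. 276.  37.]]
[150.96760168  61.57806478 150.95931502  59.37240151]
bar L [ 585. -203.   93.]
bar R [ 567. -236.   93.]
arm end near [ 504. -137.   85.]
arm end far [ 471. -189.   85.]
0 (array([ 414.2,  -68.7, -224.6]), array([ -0. , -21.2,   0. ]))
3.141592653589793 (array([ 414.2,  -68.7, -224.6]), array([ -0. , 158.8,  -0. ]))
```

View pics/wrist0.png

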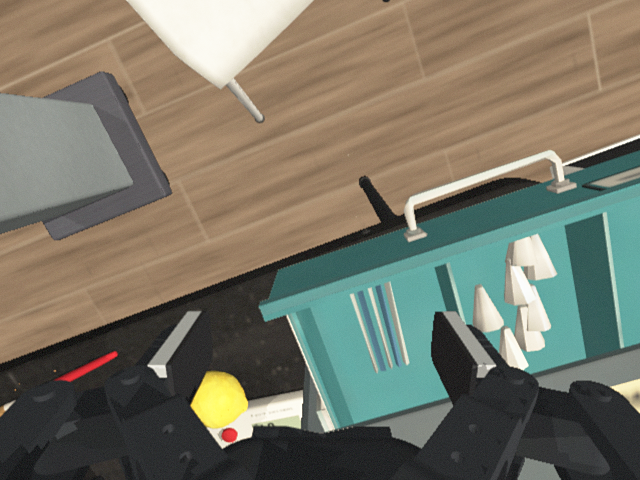

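Run:
```python
from h import *
print(delta([530,243,260],down(0.04)))
```

```text
(array([ 406.3,  -28.7, -231.9]), array([ -0. , -23.5,   0. ]))
```

>>> step_arm(steps=[[5, -15, -3, 0, 0, 0, 85], [15, -10, -8, 0, 0, 0, 85], [25, -4, -14, 0, 0, 0, 85], [30, 0, -17, 0, 0, 0, 85], [30, 0, -17, 0, 0, 0, 85], [30, 0, -17, 0, 0, 0, 85], [30, 0, -17, 0, 0, 0, 85], [30, 0, -17, 0, 0, 0, 85]])

```text
time: 2.42
eef_pos: [377.9, 431.6, 260.6]
ee_rot: [-0.695, 0.13, -0.13, 0.695]
ft_force: [0.6, -0.2, 0.2]
opening: 85.0
```

>>> step_arm(steps=[[30, 0, -17, 0, 0, 0, 85], [30, 0, -17, 0, 0, 0, 85], [30, 0, -17, 0, 0, 0, 85], [30, 0, -17, 0, 0, 0, 85], [30, 0, -17, 0, 0, 0, 85], [30, 0, -17, 0, 0, 0, 85], [20, 0, -12, 0, 0, 0, 85], [10, 0, -6, 0, 0, 0, 85]])

```text
time: 3.08
eef_pos: [531.8, 241.0, 260.6]
ee_rot: [0.695, -0.131, 0.133, -0.694]
ft_force: [0.0, -0.7, -0.2]
opening: 85.0
```

>>> step_arm(steps=[[0, 0, 0, 0, -5, 0, 85], [0, 0, 0, 0, -5, 0, 85], [0, 0, 0, 0, -5, 0, 85], [0, 0, 0, 0, -5, 0, 85], [0, 0, 0, 0, -3.5, 0, 85], [0, 0, 0, 0, 0, 0, 85], [0, 0, 0, 0, 0, 0, 85], [0, 0, 0, 0, 0, 0, 85]])

```text
time: 3.75
eef_pos: [529.1, 245.8, 260.4]
ee_rot: [-0.707, -0.014, 0.014, 0.707]
ft_force: [-1.0, -0.1, -0.9]
opening: 85.5
```

Run:
```python
from h import *
print(T()[0],T()[1].as_quat(),np.round(robot.observe()['joint_positions'],2))
p=shot('wrist','w1.png'); s=shot('side','s1.png')
for l in ['tray','tray_pull']: print(l,[(np.round(r['point']).tolist(),round(r['conf'],2)) for r in robot.recognise(l,p)][:3])
```

```text
[529.12709961 245.84170707 260.36199248] [-0.70684877 -0.01398278  0.01403651  0.70708717] [-0.66  0.16  0.2   1.59 -0.03  1.39  1.16]
tray [([526.0, 41.0, 14.0], 0.7), ([542.0, 239.0, 24.0], 0.55), ([566.0, 235.0, 20.0], 0.21)]
tray_pull [([435.0, 32.0, 28.0], 0.91), ([466.0, 235.0, 33.0], 0.71), ([673.0, 354.0, 50.0], 0.5)]
```

View pics/w1.png

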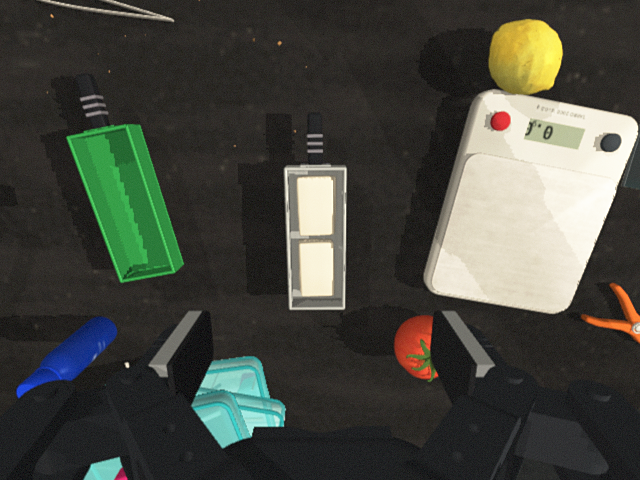

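The wrist picture shows the steel tray at (317,238). Its rim corners are near (285,168), (347,166), (345,309) and (290,309), and its pull is at (315,135).

Run:
```python
from h import *
from scipy.optimize import least_squares
p=shot('wrist')
uv=np.array([[285,168],[347,166],[345,309],[290,309]],float)
# corners: image top = pull end ; image left = ? 
X=np.array([ray(p,u,37) for u in uv]); print(np.round(X,1)); print(np.linalg.norm(X-np.roll(X,-1,0),axis=1))
c=np.array([[-75,-30],[-75,30],[75,30],[75,-30]])
def f(q):
    r=np.array([[np.cos(q[2]),-np.sin(q[2])],[np.sin(q[2]),np.cos(q[2])]])
    return (proj(p,np.c_[c@r.T+q[:2],np.full(4,37)])-uv).ravel()
s=least_squares(f,[560,243,0.04]); print(s.x,s.fun)
im=p['image'][:,:,::-1].copy()
cv2.imwrite('pics/w1c.png',cv2.resize(im[100:330,240:400],None,fx=3.4,fy=2.6))
q=s.x
```

```text
[[490.3 208.7  37. ]
 [486.1 268.   37. ]
 [636.9 274.9  37. ]
 [639.3 215.7  37. ]]
[ 59.52603221 151.0340721   59.17111288 149.14529959]
[5.63147478e+02 2.41838261e+02 4.79136166e-02] [-0.3793894  -0.68829     0.14723605  0.78048687  0.51459702 -0.25475077
 -0.25452703  0.17275505]
```

View pics/w1c.png

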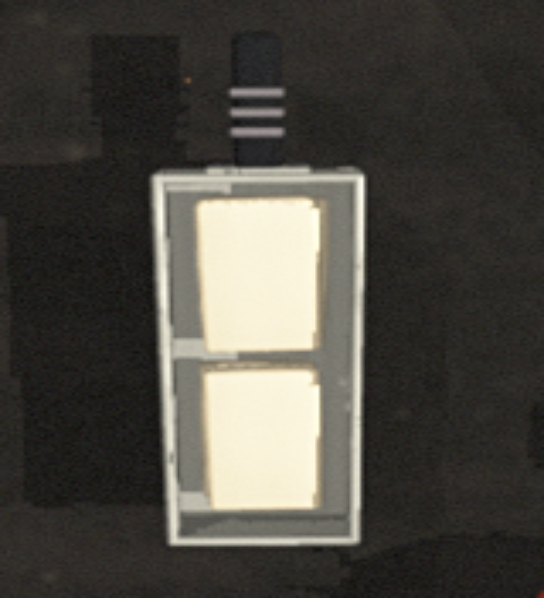

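Run:
```python
from h import *
print(delta([535,-195,350],down(0.028)),delta([535,-195,350],down(-0.57)))
```

```text
(array([ -12. ,  -89.7, -440.2]), array([-0. ,  0.7,  0. ])) (array([ -12. ,  -89.7, -440.2]), array([-0. , 34.9,  0. ]))
```

>>> step_arm(steps=[[0, -10, -10, 0, 0, 0, 85], [0, -20, -20, 0, 0, 0, 85], [-1, -20, -32, 0, 0, 0, 85], [-1, -20, -38, 0, 0, 0, 85], [-1, -15, -38, 0, 0, 0, 85], [-1, -5, -38, 0, 0, 0, 85], [-1, 0, -38, 0, 0, 0, 85], [-1, 0, -38, 0, 0, 0, 85]])

```text
time: 4.67
eef_pos: [533.4, -8.5, 351.6]
ee_rot: [-0.707, -0.015, 0.013, 0.707]
ft_force: [1.7, -1.0, -0.9]
opening: 85.3
```

>>> step_arm(steps=[[-1, 0, -38, 0, 0, 0, 85], [-1, 0, -38, 0, 0, 0, 85], [-1, 0, -38, 0, 0, 0, 85], [-1, 0, -38, 0, 0, 0, 85], [-1, 0, -25, 0, 0, 0, 85], [0, 0, -11, 0, 0, 0, 85], [0, 0, 0, 0, 4, 0, 85], [0, 0, 0, 0, 7, 0, 85]])

```text
time: 5.33
eef_pos: [535.8, -194.8, 350.3]
ee_rot: [-0.705, 0.055, -0.056, 0.705]
ft_force: [0.3, 0.4, -0.5]
opening: 85.2
```

>>> step_arm(steps=[[0, 0, 0, 0, 7, 0, 85], [0, 0, 0, 0, 7, 0, 85], [0, 0, 0, 0, 6, 0, 85], [0, 0, 0, 0, 4, 0, 85], [0, 0, 0, 0, 0, 0, 85], [0, 0, 0, 0, 0, 0, 85], [0, 0, 0, 0, 0, 0, 85], [0, 0, 0, 0, 0, 0, 85]])

```text
time: 6.0
eef_pos: [536.2, -193.5, 349.9]
ee_rot: [-0.679, 0.198, -0.199, 0.679]
ft_force: [0.3, -0.8, -0.7]
opening: 85.0
```

Run:
```python
from h import *
print(T()[0],T()[1].as_quat(),np.round(robot.observe()['joint_positions'],2))
p=shot('wrist','w2.png')
im=p['image'][:,:,::-1]
```

```text
[ 536.19810123 -193.52125209  349.89567147] [-0.67856985  0.1984084  -0.19852931  0.67879538] [-0.24  0.13  0.61  1.48 -0.07  1.56  1.37]
```

View pics/w2.png

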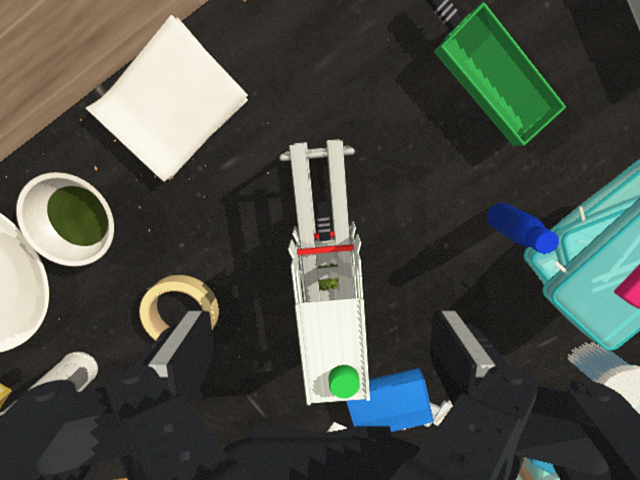

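Run:
```python
from h import *
im=cv2.imread('pics/w2.png')
cv2.imwrite('pics/w2a.png',cv2.resize(im[130:280,260:390],None,fx=4,fy=4,interpolation=cv2.INTER_CUBIC))
cv2.imwrite('pics/w2b.png',cv2.resize(im[270:420,260:390],None,fx=4,fy=4,interpolation=cv2.INTER_CUBIC))
```

```text
(no output)
```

View pics/w2a.png

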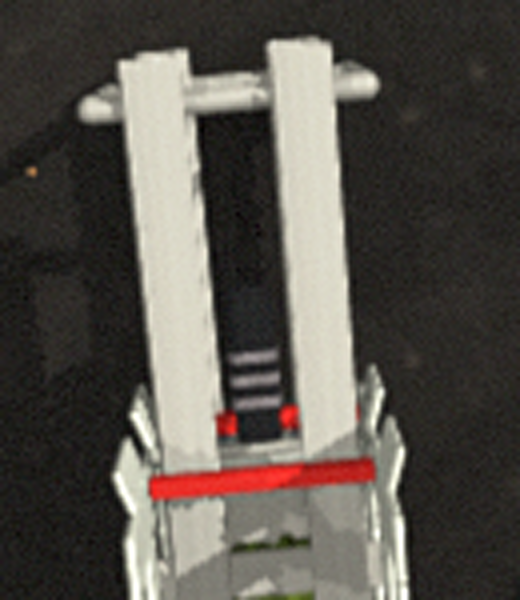

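View pics/w2b.png

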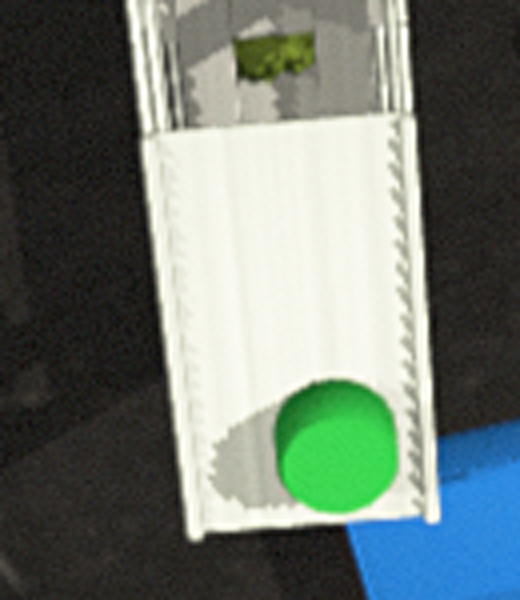

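```bash
cat > fit.py <<'E'
from h import *
from scipy.optimize import least_squares
p=shot('wrist')
A=lambda l,o:[(np.array(u)/4+o) for u in l]
uv=np.array(A([(120,63),(188,52),(267,43),(330,40),(150,480),(374,461),(152,498),(375,479)],np.array([260,130]))+A([(145,133),(412,117),(190,540),(438,520)],np.array([260,270])))
def M(q):
    w,b=q[3],q[4]
    m=np.array([(-138,-28,85),(-138,-12,85),(-138,12,85),(-138,28,85),(-25,-b,93),(-25,b,93),(-19,-b,93),(-19,b,93),(15,-w,146),(15,w,146),(136,-w,146),(136,w,146)],float)
    m[:,:2]=m[:,:2]@np.array([[np.cos(q[2]),-np.sin(q[2])],[np.sin(q[2]),np.cos(q[2])]]).T+q[:2]
    return m
f=lambda q:(proj(p,M(q))-uv).ravel()
s=least_squares(f,[595,-230,-0.57,34,32],loss='soft_l1'); print(np.round(s.x,3)); print(np.round(f(s.x).reshape(-1,2),1))
P=shot('side'); im=P['image'][:,:,::-1].copy()
for u in proj(P,M(s.x)): cv2.circle(im,tuple(int(round(v*16)) for v in u),16,(0,0,255),-1,shift=4)
cv2.imwrite('pics/s2r.png',cv2.resize(im[145:245,250:370],None,fx=6,fy=6,interpolation=cv2.INTER_NEAREST))
E
python3 fit.py
```

```text
[ 6.02952e+02 -2.28121e+02 -4.82000e-01  3.40610e+01  3.13420e+01]
[[-0.2 -0.5]
 [-2.1  0.8]
 [ 1.   1. ]
 [ 0.5  0.4]
 [ 0.1 -0.1]
 [ 0.1 -0. ]
 [ 0.1  0.5]
 [ 0.1  0.6]
 [-0.3  0.2]
 [ 0.1 -1.3]
 [ 0.2 -2.3]
 [-0.3 -1.8]]
```

View pics/s2r.png

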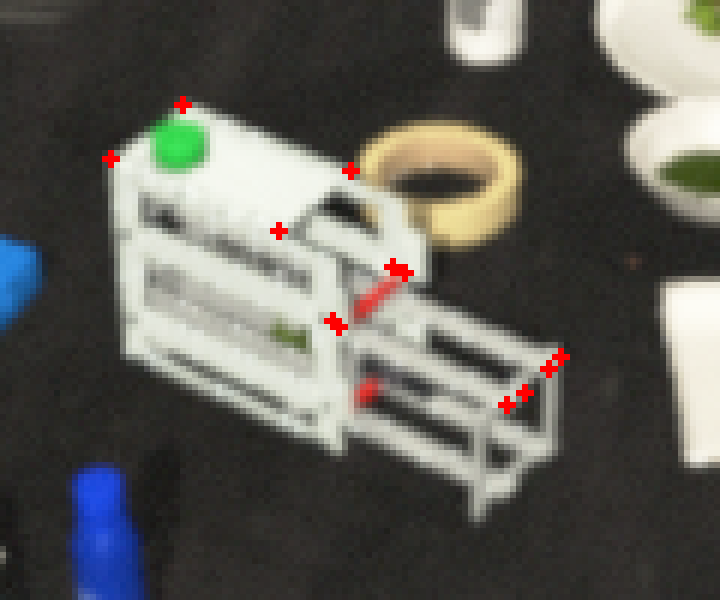

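The wrist picture shows the rack with arms running from (290,146) to (343,140) in front, the red bar at (325,250), and the top plate below it. The fit gives the rack origin at (603,-228) with yaw -0.482. Its projection lands on the rack in the side picture too. Now back to the tray.

Run:
```python
from h import *
print(delta([555,241.5,120],down(0.048)))
p,r=T(); d=down(.048); print(d.inv().apply(np.array([555,241.5,120])-p))
```

```text
(array([-218.9,  229.8,  376.5]), array([ -0. , -35.4,  -0. ]))
[ 39.69942621 229.74302917 433.7787531 ]
```

>>> step_arm(steps=[[0, 0, 0, 0, -5, 0, 85], [0, 0, 0, 0, -7, 0, 85], [0, 0, 0, 0, -7, 0, 85], [0, 0, 0, 0, -7, 0, 85], [0, 0, 0, 0, -6, 0, 85], [0, 0, 10, 0, -3.4, 0, 85], [3, 0, 25, 0, 0, 0, 85], [4, 5, 36, 0, 0, 0, 85]])

```text
time: 6.82
eef_pos: [540.1, -125.8, 345.7]
ee_rot: [0.708, 0.015, -0.014, -0.706]
ft_force: [0.8, 0.2, 0.7]
opening: 84.9
```

>>> step_arm(steps=[[4, 5, 38, 0, 0, 0, 85], [4, 10, 38, 0, 0, 0, 85], [4, 10, 38, 0, 0, 0, 85], [4, 10, 38, 0, 0, 0, 85], [4, 10, 38, 0, 0, 0, 85], [4, 10, 38, 0, 0, 0, 85], [4, 10, 38, 0, 0, 0, 85], [4, 10, 38, 0, 0, 0, 85]])

```text
time: 7.48
eef_pos: [557.8, 184.6, 269.4]
ee_rot: [-0.707, -0.017, 0.017, 0.707]
ft_force: [0.4, -0.1, -0.3]
opening: 84.8
```

>>> step_arm(steps=[[0, 20, 35, 0, 0, 0, 85], [0, 30, 20, 0, 0, 0, 85], [0, 30, 5, 0, 0, 0, 85], [0, 25, 0, 0, 0, 0, 85], [0, 20, 0, 0, 0, 0, 85], [0, 10, 0, 0, 0, 0, 85], [0, 0, 0, 0, 0, 0, 85], [0, 0, 0, 0, 0, 0, 85]])

```text
time: 8.15
eef_pos: [555.5, 242.6, 135.1]
ee_rot: [-0.707, -0.017, 0.017, 0.707]
ft_force: [0.3, -0.5, 0.5]
opening: 84.9
```

Run:
```python
from h import *
print(T()[0],delta([555,241.5,2],down(0.048)))
p=shot('wrist','w3.png')
```

```text
[555.45717628 242.56447352 135.14388336] (array([ -0.5, 133.1,  -1. ]), array([-0., -0.,  0.]))
```

View pics/w3.png

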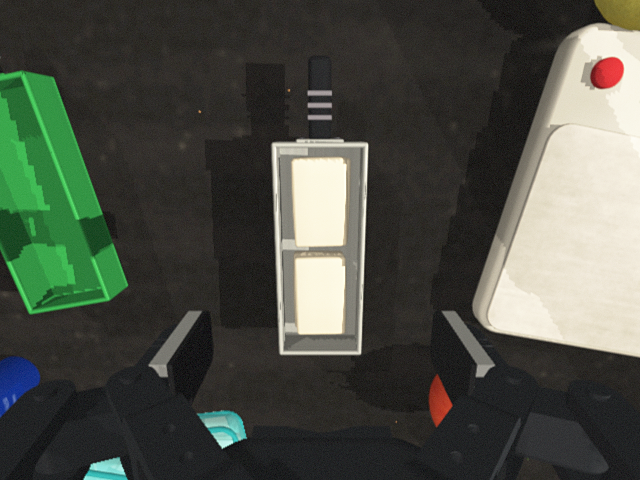

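The tray is centred between the jaws (columns 272–368, axis at 320) and lines up with them. Going down.

>>> step_arm(steps=[[0, 10, 0, 0, 0, 0, 85], [0, 20, 0, 0, 0, 0, 85], [0, 25, 0, 0, 0, 0, 85], [0, 25, 0, 0, 0, 0, 85], [0, 22, -1, 0, 0, 0, 85], [0, 15, 0, 0, 0, 0, 85], [0, 10, 0, 0, 0, 0, 85], [0, 5, 0, 0, 0, 0, 85]])

```text
time: 8.87
eef_pos: [555.0, 241.5, 1.8]
ee_rot: [0.707, 0.016, -0.017, -0.707]
ft_force: [-0.1, 0.7, 0.9]
opening: 85.1
```

>>> step_arm(steps=[[0, 0, 0, 0, 0, 0, 75], [0, 0, 0, 0, 0, 0, 66], [0, 0, 0, 0, 0, 0, 60], [0, 0, 0, 0, 0, 0, 55], [0, 0, 0, 0, 0, 0, 50], [0, 0, 0, 0, 0, 0, 50], [0, 0, 0, 0, 0, 0, 50], [0, 0, 0, 0, 0, 0, 50]], newtons=40)

```text
time: 9.53
eef_pos: [556.5, 241.8, 4.4]
ee_rot: [-0.707, -0.018, 0.016, 0.707]
ft_force: [-0.1, -1.4, 5.6]
opening: 59.3
```

Run:
```python
from h import *
s=robot.observe();print(T()[0],s['opening'],s['ft_force'])
p=shot('wrist','w4.png')
```

```text
[556.45446808 241.77677277   4.38428655] 59.302454879785316 [-0.13070626 -1.39410431  5.56376353]
```

View pics/w4.png

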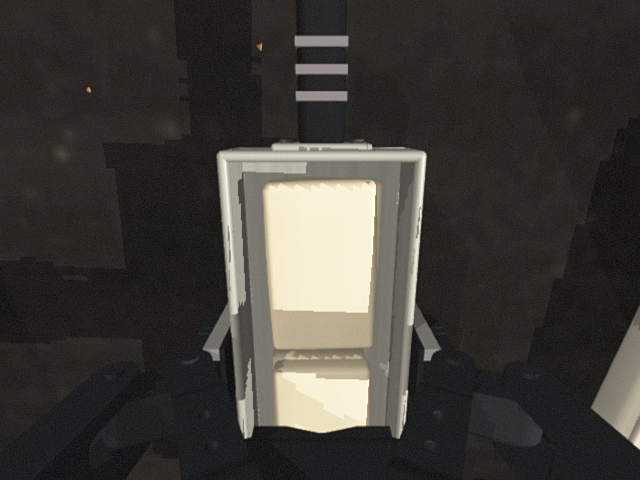

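>>> step_arm(steps=[[0, -2, 0, 0, 0, 0, 50], [0, -5, 0, 0, 0, 0, 50], [0, -10, 0, 0, 0, 0, 50], [0, -15, 0, 0, 0, 0, 50], [0, -15, 0, 0, 0, 0, 50], [0, -10, 0, 0, 0, 0, 50], [0, -5, 0, 0, 0, 0, 50], [0, 0, 0, 0, 0, 0, 50]], newtons=50)

```text
time: 10.25
eef_pos: [556.0, 242.2, 66.3]
ee_rot: [-0.706, -0.018, 0.016, 0.707]
ft_force: [-0.2, -1.1, -3.5]
opening: 58.7
```

Run:
```python
from h import *
s=robot.observe();print(T()[0],s['opening'],s['ft_force'],s['moment'])
p=shot('wrist','w5.png'); q=shot('side')
cv2.imwrite('pics/s5.png',cv2.resize(q['image'][230:350,220:380,::-1],None,fx=5,fy=5))
```

```text
[556.02287053 242.16762815  66.30103242] 58.740238912879384 [-0.18100094 -1.0771008  -3.52754703] [ 0.01684588 -0.05518062 -0.0515508 ]
```

View pics/w5.png

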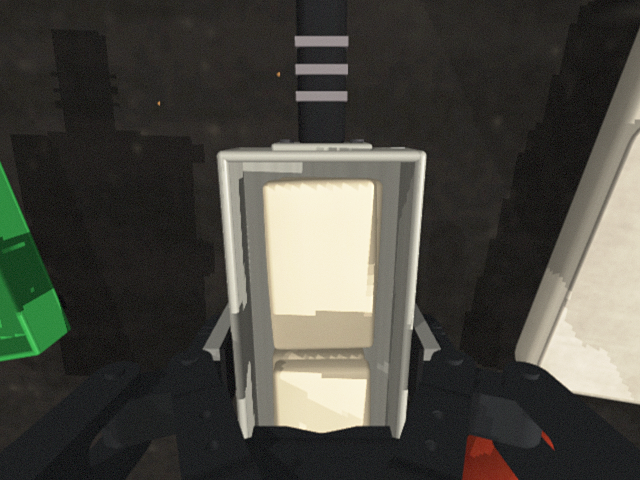

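View pics/s5.png

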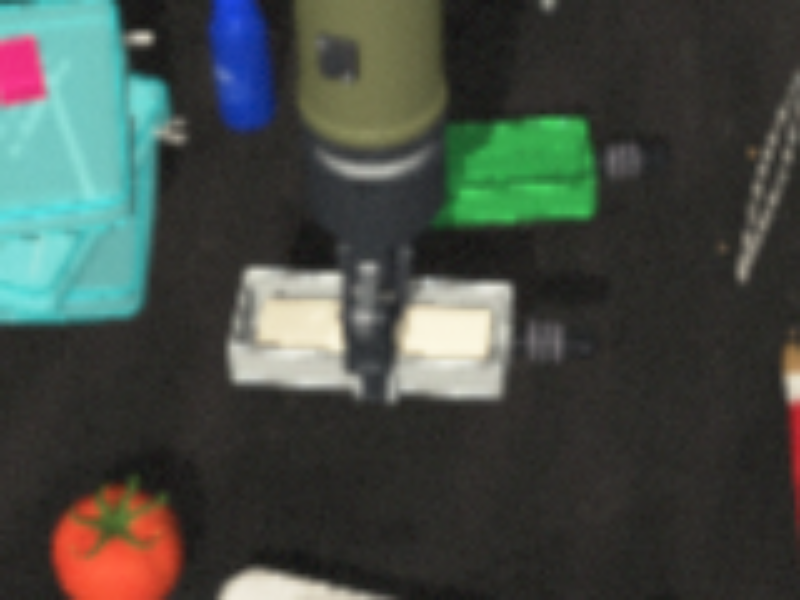

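Held firm and level: the view in the hand hasn't changed, and the force is -3.5 N in z. Now to the rack.

```bash
cat >> h.py <<'E'
RK=np.array([603.,-228.]); RY=-0.482
def rack(x,y,z): 
    c,s=np.cos(RY),np.sin(RY); return np.array([RK[0]+c*x-s*y,RK[1]+s*x+c*y,z])
def inrack(P):
    c,s=np.cos(RY),np.sin(RY); d=np.array(P[:2])-RK; return np.array([c*d[0]+s*d[1],-s*d[0]+c*d[1],P[2]])
E
python3 - <<'E'
from h import *
print(rack(-145,0,125),delta(rack(-145,0,125),down(RY)))
E
```

```text
[ 474.5199093  -160.78492511  125.        ] (array([ -99.3,  -60.5, -398.1]), array([ 0. , 30.3, -0. ]))
```

>>> step_arm(steps=[[0, -5, -2, 0, 0, 0, 50], [-1, -10, -6, 0, 0, 0, 50], [-3, -12, -11, 0, 0, 0, 50], [-4, -12, -16, 0, 0, 0, 50], [-5, -10, -20, 0, 0, 0, 50], [-6, -7, -23, 0, 0, 0, 50], [-6, -4, -24, 0, 0, 0, 50], [-6, 0, -24, 0, 0, 0, 50]])

```text
time: 11.02
eef_pos: [530.6, 112.8, 126.4]
ee_rot: [-0.707, -0.017, 0.016, 0.707]
ft_force: [0.1, -1.1, -3.6]
opening: 59.1
```

>>> step_arm(steps=[[-6, 0, -24, 0, 0, 0, 50], [-6, 0, -24, 0, 0, 0, 50], [-6, 0, -24, 0, 0, 0, 50], [-6, 0, -24, 0, 0, 0, 50], [-6, 0, -24, 0, 0, 0, 50], [-6, 0, -24, 0, 0, 0, 50], [-6, 0, -24, 0, 0, 0, 50], [-6, 0, -24, 0, 0, 0, 50]])

```text
time: 11.68
eef_pos: [490.6, -81.4, 125.2]
ee_rot: [-0.707, -0.017, 0.016, 0.707]
ft_force: [0.5, -0.3, -3.2]
opening: 59.1
```

>>> step_arm(steps=[[-6, 0, -22, 0, 0, 0, 50], [-5, 0, -19, 0, 0, 0, 50], [-4, 0, -16, 0, 0, 0, 50], [-3, 0, -12, 0, 0, 0, 50], [-1, 0, -7, 0, 0, 0, 50], [0, 0, -4, 0, 1, 0, 50], [0, 0, 0, 0, 2, 0, 50], [0, 0, 0, 0, 3, 0, 50]])

```text
time: 12.35
eef_pos: [476.3, -160.2, 124.9]
ee_rot: [-0.707, 0.021, -0.021, 0.707]
ft_force: [0.0, 0.7, -2.9]
opening: 59.5
```

>>> step_arm(steps=[[0, 0, 0, 0, 4, 0, 50], [0, 0, 0, 0, 4, 0, 50], [0, 0, 0, 0, 4, 0, 50], [0, 0, 0, 0, 4, 0, 50], [0, 0, 0, 0, 4, 0, 50], [0, 0, 0, 0, 3, 0, 50], [0, 0, 0, 0, 1, 0, 50], [0, 0, 0, 0, 0.3, 0, 50]])

```text
time: 13.02
eef_pos: [476.3, -159.9, 124.8]
ee_rot: [-0.687, 0.168, -0.168, 0.687]
ft_force: [0.3, 0.8, -3.0]
opening: 59.2
```

Run:
```python
from h import *
s=robot.observe();print(inrack(T()[0]),s['opening'],s['ft_force'],delta(rack(-145,0,103),down(RY)))
p=shot('wrist','w6.png'); q=shot('side')
cv2.imwrite('pics/s6.png',cv2.resize(q['image'][140:260,240:400,::-1],None,fx=5,fy=5))
```

```text
[-143.79608309    1.63620396  124.79920565] 59.227128081450886 [ 0.28097333  0.8401502  -3.02798   ] (array([-1.2, 21.8, -1.6]), array([-0. ,  0.1, -0. ]))
```

View pics/w6.png

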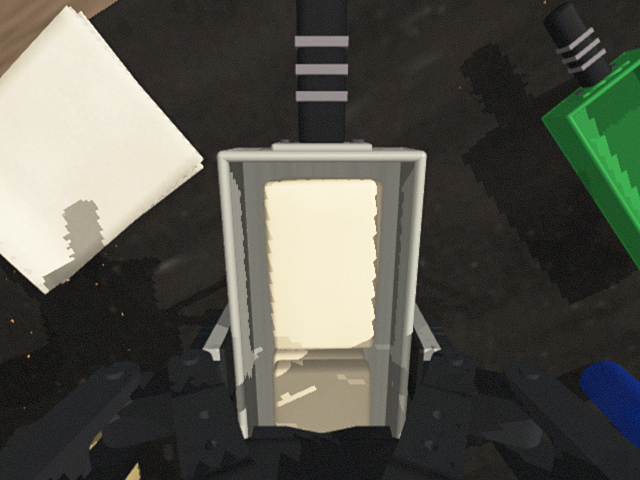

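View pics/s6.png

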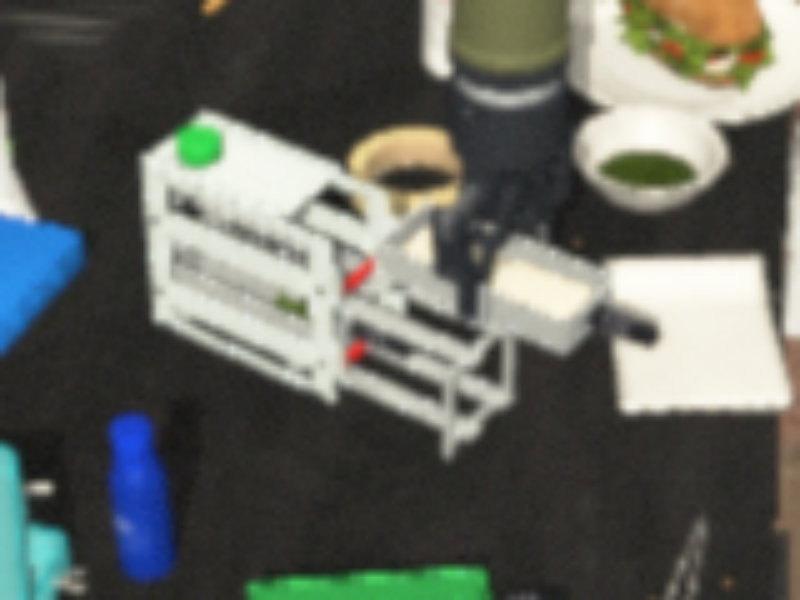

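>>> step_arm(steps=[[0, 3, -0.5, 0, 0.1, 0, 50], [0, 6, -0.5, 0, 0, 0, 50], [0, 7, -0.6, 0, 0, 0, 50], [0, 4, 0, 0, 0, 0, 50], [2, 1.5, 0, 0, 0, 0, 50], [4, 0, 0, 0, 0, 0, 50], [5, 0, 0, 0, 0, 0, 50], [5, 0, 0, 0, 0, 0, 50]])

```text
time: 13.78
eef_pos: [490.4, -169.7, 103.5]
ee_rot: [-0.687, 0.169, -0.169, 0.687]
ft_force: [0.6, -0.1, -4.3]
opening: 59.2
```

>>> step_arm(steps=[[4, 0, 0, 0, 0, 0, 50], [2, 0, 0, 0, 0, 0, 50], [0, 0, 0, 0, 0, 0, 50], [0, 0, 0, 0, 0, 0, 50], [0, 0, 0, 0, 0, 0, 50], [0, 0, 0, 0, 0, 0, 50], [0, 0, 0, 0, 0, 0, 50], [0, 0, 0, 0, 0, 0, 50]])

```text
time: 14.45
eef_pos: [494.8, -172.1, 103.3]
ee_rot: [-0.686, 0.169, -0.169, 0.687]
ft_force: [-0.3, 0.1, -2.9]
opening: 59.4
```

Run:
```python
from h import *
s=robot.observe();print(inrack(T()[0]),s['opening'],s['ft_force'],delta(rack(-66,0,103),down(RY)))
q=shot('side')
o=inrack(T()[0])+[7,0,-4.4]  # tray origin in rack
im=q['image'][140:260,240:400,::-1]; im=cv2.resize(im,None,fx=5,fy=5,interpolation=cv2.INTER_CUBIC)
def dr(pts,col):
    for a in pts:
        u=(proj(q,rack(*a))[0]-[240,140])*5; cv2.circle(im,tuple(int(v) for v in u),3,col,-1)
dr([o+[sx*75,sy*30,37] for sx in(-1,1) for sy in(-1,1)],(0,0,255))
dr([(-138,y,85) for y in (-28,-12,12,28)]+[(x,y,93) for x in (-25,-19) for y in(-31,31)],(255,0,255))
cv2.imwrite('pics/s7.png',im)
q=shot('scene'); cv2.imwrite('pics/c7.png',cv2.resize(q['image'][140:240,270:400,::-1],None,fx=5,fy=5,interpolation=cv2.INTER_CUBIC))
```

```text
[-121.79533777   -0.59383988  103.25859692] 59.4142892340514 [-0.29431864  0.09385218 -2.86129883] (array([55.8,  0.3,  0.7]), array([-0. , -0.1, -0. ]))
```

View pics/s7.png

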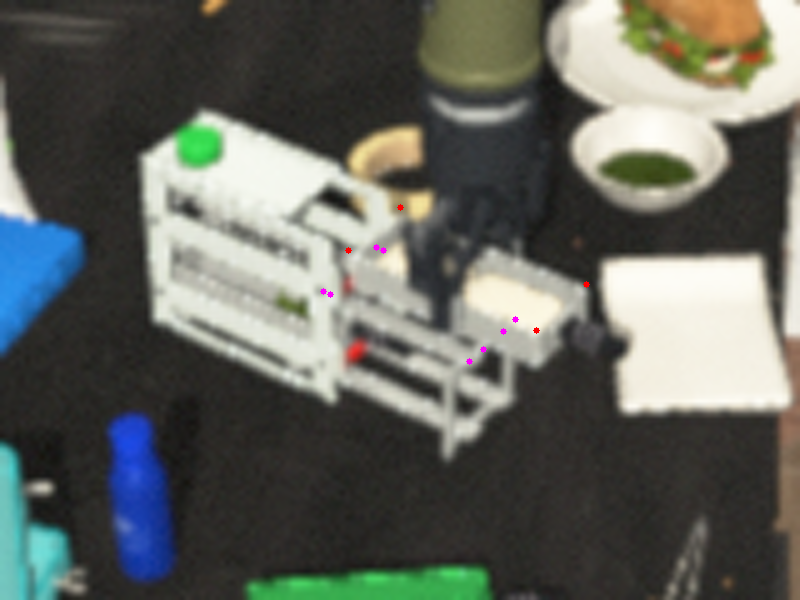

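View pics/c7.png

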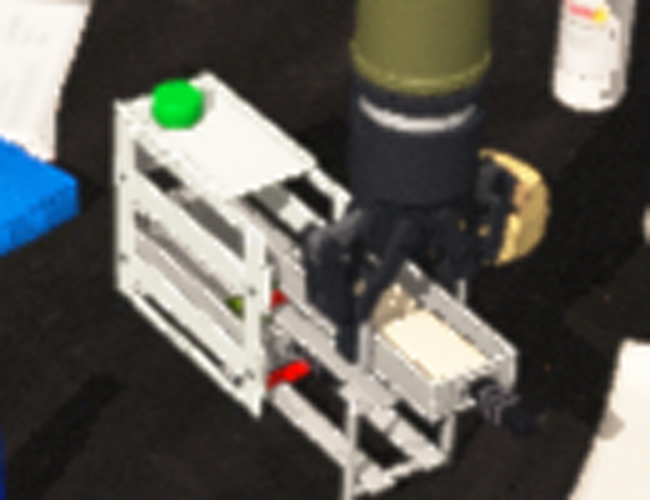

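The tray lines up with the slot. In the side picture its rim corners fall on the predicted points, and the nose is at the lips near (350,250). Advancing gently.

>>> step_arm(steps=[[1, 0, 0.6, 0, 0, 0, 50], [2, 0, 0, 0, 0, 0, 50], [3, 0, 0, 0, 0, 0, 50], [4, 0, 0, 0, 0, 0, 50], [4, 0, 0, 0, 0, 0, 50], [4, 0, 0, 0, 0, 0, 50], [4, 0, 0, 0, 0, 0, 50], [2, 0, 0, 0, 0, 0, 50]])

```text
time: 15.22
eef_pos: [517.1, -183.2, 103.2]
ee_rot: [0.687, -0.169, 0.169, -0.686]
ft_force: [-0.7, 0.0, -3.3]
opening: 59.4
```

Run:
```python
from h import *
s=robot.observe();print(inrack(T()[0]),s['opening'],R.from_euler('z',-RY).apply(s['ft_force']),s['moment'],delta(rack(-66,0,103),down(RY)))
p=shot('wrist','w8.png')
```

```text
[-96.86641856  -0.15812406 103.22622283] 59.39466203120471 [-0.65354275 -0.31737573 -3.31129939] [-0.00045425  0.00986562 -0.00283659] (array([30.9,  0.2,  0.2]), array([ 0. , -0.1,  0. ]))
```

View pics/w8.png

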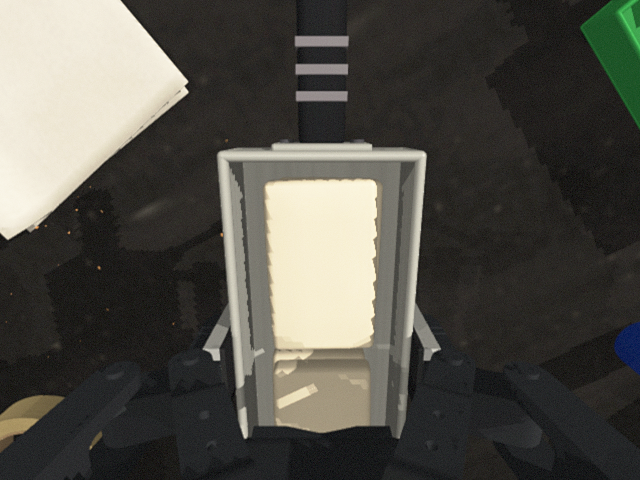

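No contact so far. Continuing in.

>>> step_arm(steps=[[2, 0, 0, 0, 0, 0, 50], [4, 0, 0, 0, 0, 0, 50], [4, 0, 0, 0, 0, 0, 50], [4, 0, 0, 0, 0, 0, 50], [4, 0, 0, 0, 0, 0, 50], [3, 0, 0, 0, 0, 0, 50], [0, 0, 0, 0, 0, 0, 50], [0, 0, 0, 0, 0, 0, 50]])

```text
time: 15.93
eef_pos: [535.1, -192.7, 103.1]
ee_rot: [0.687, -0.169, 0.169, -0.687]
ft_force: [0.4, 0.4, -2.8]
opening: 59.5
```

>>> step_arm(steps=[[2, 0, 0, 0, 0, 0, 50], [3, 0, 0, 0, 0, 0, 50], [3, 0, 0, 0, 0, 0, 50], [2, 0, 0, 0, 0, 0, 50], [0, 0, 0, 0, 0, 0, 50], [0, 0, 0, 0, 0, 0, 50], [0, 0, 0, 0, 0, 0, 50], [0, 0, 0, 0, 0, 0, 50]])

```text
time: 16.6
eef_pos: [543.8, -197.1, 103.2]
ee_rot: [-0.687, 0.169, -0.169, 0.687]
ft_force: [0.4, -0.1, -4.1]
opening: 59.2
```

Run:
```python
from h import *
s=robot.observe();print(inrack(T()[0]),s['opening'],R.from_euler('z',-RY).apply(s['ft_force']),s['moment'],delta(rack(-66,0,103),down(RY)))
q=shot('side'); cv2.imwrite('pics/s9.png',cv2.resize(q['image'][140:260,240:400,::-1],None,fx=5,fy=5,interpolation=cv2.INTER_CUBIC))
```

```text
[-6.68061939e+01 -7.30279321e-02  1.03162361e+02] 59.21433805871878 [ 0.38701103  0.12483814 -4.11819865] [ 0.00241956 -0.06206732 -0.02223978] (array([0.8, 0.2, 0.1]), array([-0. , -0.1, -0. ]))
```

View pics/s9.png

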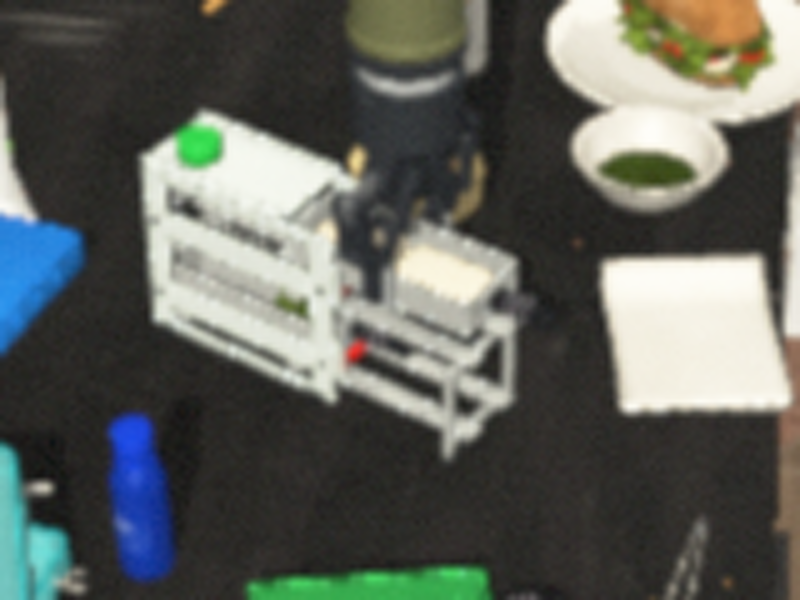

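The nose is now between the posts and the rear end is over the arms. Lowering.

>>> step_arm(steps=[[0, 1, 0, 0, 0, 0, 50], [0, 2, 0, 0, 0, 0, 50], [0, 3, 0, 0, 0, 0, 50], [0, 3, 0, 0, 0, 0, 50], [0, 2, 0, 0, 0, 0, 50], [0, 1, 0, 0, 0, 0, 50], [0, 0, 0, 0, 0, 0, 50], [0, 0, 0, 0, 0, 0, 50]])

```text
time: 17.32
eef_pos: [543.9, -197.2, 91.1]
ee_rot: [0.687, -0.169, 0.169, -0.687]
ft_force: [-0.9, -0.5, -3.8]
opening: 58.9
```

>>> step_arm(steps=[[0, 0.5, 0, 0, 0, 0, 50], [0, 0.5, 0, 0, 0, 0, 50], [0, 0.5, 0, 0, 0, 0, 50], [0, 0.5, 0, 0, 0, 0, 50], [0, 0, 0, 0, 0, 0, 50], [0, 0, 0, 0, 0, 0, 50], [0, 0, 0, 0, 0, 0, 50], [0, 0, 0, 0, 0, 0, 50]])

```text
time: 17.98
eef_pos: [543.9, -197.2, 89.5]
ee_rot: [-0.687, 0.169, -0.169, 0.687]
ft_force: [-1.6, 0.6, 0.0]
opening: 59.1
```

Run:
```python
from h import *
s=robot.observe();print(inrack(T()[0]),s['opening'],R.from_euler('z',-RY).apply(s['ft_force']),s['moment'])
q=shot('side'); cv2.imwrite('pics/s10.png',cv2.resize(q['image'][140:260,240:400,::-1],None,fx=5,fy=5,interpolation=cv2.INTER_CUBIC))
q=shot('scene'); cv2.imwrite('pics/c10.png',cv2.resize(q['image'][140:240,270:400,::-1],None,fx=5,fy=5,interpolation=cv2.INTER_CUBIC))
```

```text
[-66.59833773  -0.10418307  89.48967264] 59.1106737288757 [-1.70257403 -0.17370715  0.01795586] [0.07779317 0.22659738 0.00394207]
```

View pics/s10.png

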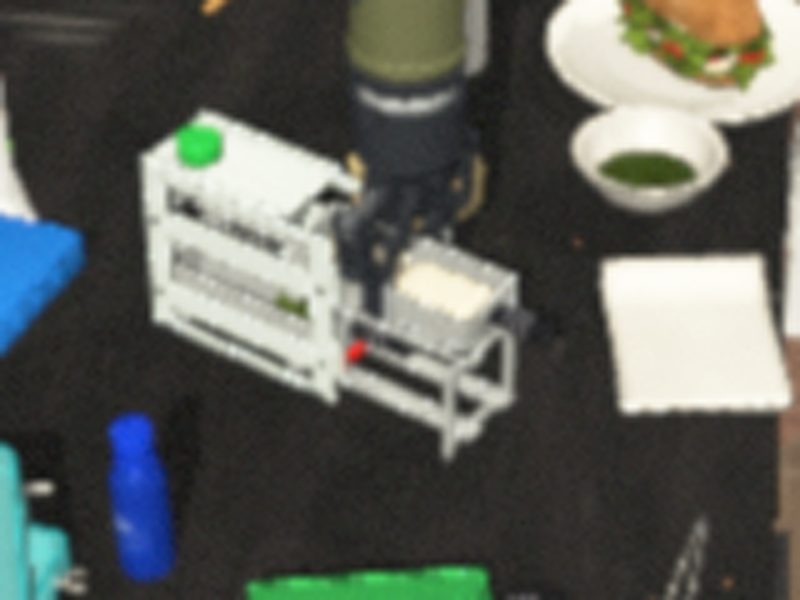

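View pics/c10.png

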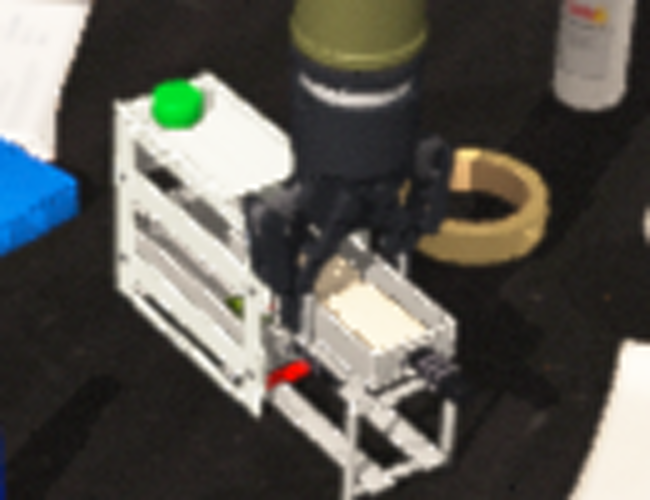

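The weight came off at TCP z 89.5, as predicted (feet at 85), so the feet are on the arms and clear of the bar. Letting go.

>>> step_arm(steps=[[0, 0, 0, 0, 0, 0, 58], [0, 0, 0, 0, 0, 0, 60], [0, 0, 0, 0, 0, 0, 62], [0, 0, 0, 0, 0, 0, 66], [0, 0, 0, 0, 0, 0, 72], [0, 0, 0, 0, 0, 0, 80], [0, 0, 0, 0, 0, 0, 85], [0, 0, 0, 0, 0, 0, 85]])

```text
time: 18.75
eef_pos: [544.0, -197.2, 89.3]
ee_rot: [-0.687, 0.169, -0.169, 0.687]
ft_force: [0.3, -0.4, 0.1]
opening: 85.1
```

Run:
```python
from h import *
s=robot.observe();print(inrack(T()[0]),s['opening'],R.from_euler('z',-RY).apply(s['ft_force']),s['moment'])
p=shot('wrist','w11.png')
```

```text
[-66.56948806  -0.0931498   89.25263001] 85.06512848413898 [ 0.48295186 -0.22432737  0.09965854] [-0.04305117  0.01821995 -0.00304553]
```

View pics/w11.png

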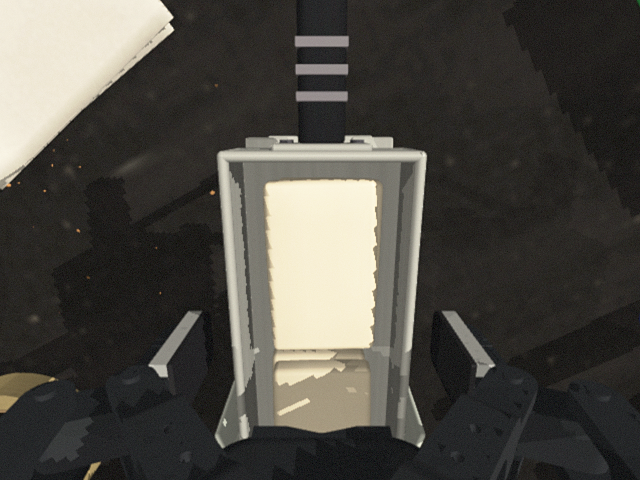

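The tray stands where it was set down, with the rear edges of the arms showing evenly on both sides (246–393) and the fingers clear. Up and back to the pull.

>>> step_arm(steps=[[0, -4, 0, 0, 0, 0, 85], [0, -10, 0, 0, 0, 0, 85], [0, -16, 0, 0, 0, 0, 85], [0, -16, 0, 0, 0, 0, 85], [0, -12, 0, 0, 0, 0, 85], [-5, -4, 0, 0, 0, 0, 75], [-15, 0, 0, 0, 0, 0, 65], [-20, 0, 0, 0, 0, 0, 55]])

```text
time: 19.47
eef_pos: [508.6, -178.9, 151.7]
ee_rot: [0.687, -0.169, 0.17, -0.686]
ft_force: [-0.3, -0.0, -0.8]
opening: 55.5
```

>>> step_arm(steps=[[-20, 0, 0, 0, 0, 0, 45], [-20, 0, 0, 0, 0, 0, 40], [-13, 0, 0, 0, 0, 0, 40], [-5, 0, 0, 0, 0, 0, 40], [-2, 0, 0, 0, 0, 0, 40], [0, 0, 0, 0, 0, 0, 40], [0, 0, 0, 0, 0, 0, 40], [0, 0, 0, 0, 0, 0, 40]])

```text
time: 20.13
eef_pos: [455.9, -151.2, 151.3]
ee_rot: [0.687, -0.169, 0.169, -0.686]
ft_force: [0.3, -0.3, -1.1]
opening: 40.0
```

Run:
```python
from h import *
s=robot.observe();print(inrack(T()[0]),s['opening'],R.from_euler('z',-RY).apply(s['ft_force']),s['joint_positions'])
p=shot('wrist','w12.png')
q=shot('side'); cv2.imwrite('pics/s12.png',cv2.resize(q['image'][140:260,240:400,::-1],None,fx=5,fy=5,interpolation=cv2.INTER_CUBIC))
print(proj(p,[rack(-60-x,y,85+z) for x,y,z in [(75,-30,37),(75,30,37),(-75,30,37),(-75,-30,37),(125,-7,32),(125,7,32)]]).round())
```

```text
[-1.65932464e+02 -1.29127613e-01  1.51269914e+02] 39.97880383525288 [ 0.45520801 -0.14041438 -1.10382891] [-2.68755333e-01  4.24110281e-03  5.39094889e-01  1.98055103e+00
 -1.82192227e-03  1.15699558e+00  1.35821380e+00]
[[264. 342.]
 [380. 341.]
 [369. 549.]
 [275. 549.]
 [308. 247.]
 [336. 247.]]
```

View pics/w12.png

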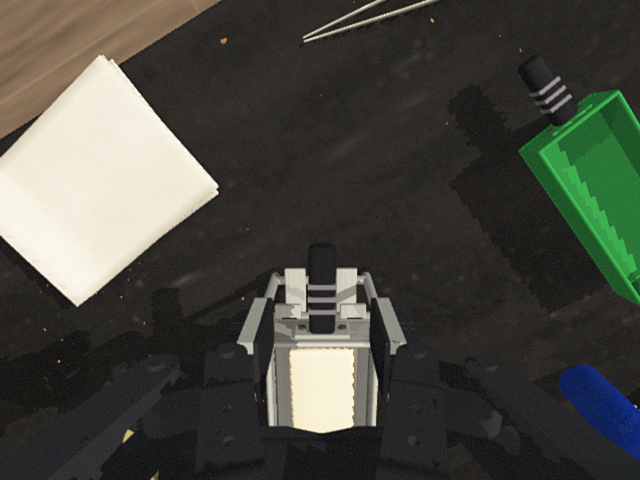

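View pics/s12.png

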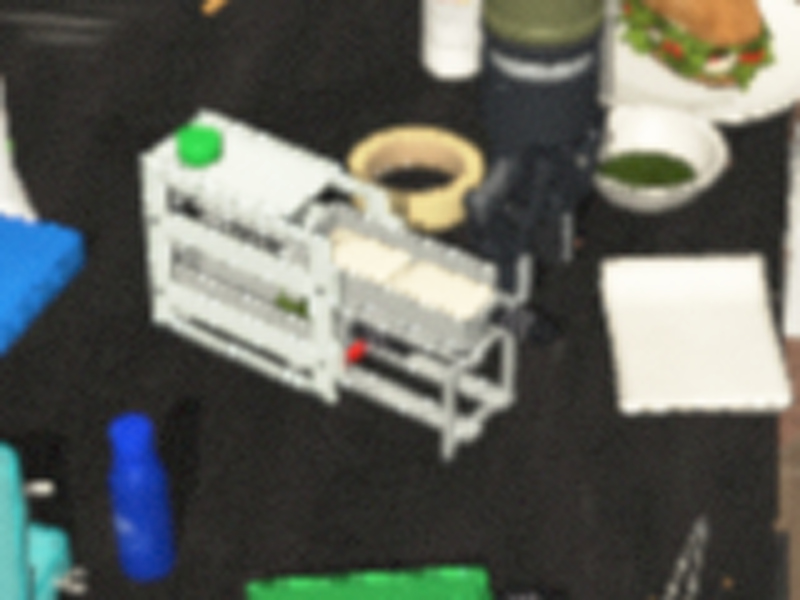

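The pull sits between the jaws, its end at (322,243) against a predicted (322,247). The tray is level on the arms with all the cheese in. Descending onto the pull.

>>> step_arm(steps=[[0, 5, 0, 0, 0, 0, 40], [0, 12, 0, 0, 0, 0, 40], [0, 15, 0, 0, 0, 0, 40], [0, 13, 0, 0, 0, 0, 35], [0, 8, 0, 0, 0, 0, 32], [0, 4, 0, 0, 0, 0, 30], [0, 0, 0, 0, 0, 0, 28], [0, 0, 0, 0, 0, 0, 28]])

```text
time: 20.9
eef_pos: [455.6, -150.9, 94.4]
ee_rot: [0.687, -0.169, 0.169, -0.686]
ft_force: [0.2, 0.0, 0.0]
opening: 28.0
```

Run:
```python
from h import *
s=robot.observe();print(inrack(T()[0]),s['opening'],R.from_euler('z',-RY).apply(s['ft_force']))
p=shot('wrist','w13.png')
```

```text
[-1.66393494e+02 -1.15979199e-02  9.43821686e+01] 27.994866225843804 [0.14652979 0.10834174 0.01559662]
```

View pics/w13.png

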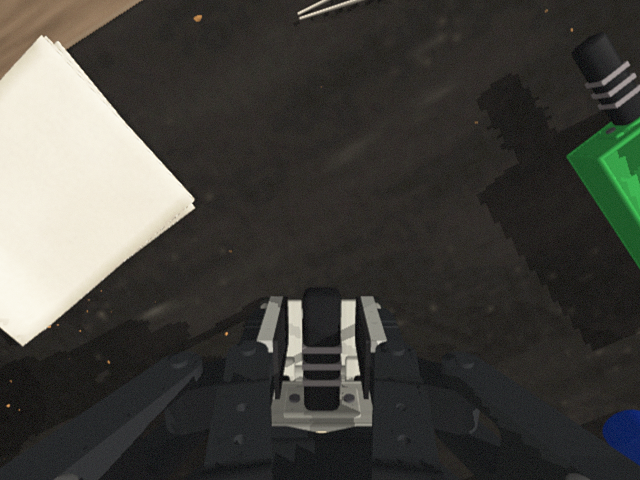

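Pull centred (col 321) between the pads. Closing.

>>> step_arm(steps=[[0, 0, 0, 0, 0, 0, 22], [0, 0, 0, 0, 0, 0, 18], [0, 0, 0, 0, 0, 0, 15], [0, 0, 0, 0, 0, 0, 12], [0, 0, 0, 0, 0, 0, 8], [0, 0, 0, 0, 0, 0, 8], [0, 0, 0, 0, 0, 0, 8], [0, 0, 0, 0, 0, 0, 8]], newtons=40)

```text
time: 21.62
eef_pos: [455.7, -150.7, 94.8]
ee_rot: [-0.686, 0.169, -0.169, 0.687]
ft_force: [-0.2, 0.2, 5.5]
opening: 13.4
```

Run:
```python
from h import *
s=robot.observe();print(inrack(T()[0]),s['opening'],R.from_euler('z',-RY).apply(s['ft_force']),s['moment'])
```

```text
[-166.33980944    0.16688185   94.76286622] 13.385249398575 [-0.25911375  0.03727678  5.50201153] [ 0.09607345  0.33300829 -0.0633826 ]
```

>>> step_arm(steps=[[0, -0.6, 0, 0, 0, 0, 8], [0, 0, 0, 0, 0, 0, 8], [1, 0, 0, 0, 0, 0, 8], [2, 0, 0, 0, 0, 0, 8], [3, 0, 0, 0, 0, 0, 8], [4, 0, 0, 0, 0, 0, 8], [4, 0, 0, 0, 0, 0, 8], [4, 0, 0, 0, 0, 0, 8]])

```text
time: 22.28
eef_pos: [469.2, -157.7, 94.7]
ee_rot: [-0.686, 0.171, -0.167, 0.687]
ft_force: [-7.8, 4.1, 10.9]
opening: 13.1
```

Run:
```python
from h import *
s=robot.observe();print(inrack(T()[0]),s['opening'],R.from_euler('z',-RY).apply(s['ft_force']),s['moment'])
```

```text
[-151.18893907    0.27964919   94.73039566] 13.134756557828462 [-8.7873322   0.01289325 10.941651  ] [ 0.82328274  1.56808992 -0.03243684]
```

Run:
```python
from h import *
s=robot.observe()
p=shot('wrist','w14.png')
q=shot('side'); a=cv2.resize(q['image'][160:240,280:360,::-1],None,fx=5,fy=5,interpolation=cv2.INTER_CUBIC)
q=shot('scene'); b=cv2.resize(q['image'][150:230,285:365,::-1],None,fx=5,fy=5,interpolation=cv2.INTER_CUBIC)
cv2.imwrite('pics/m14.png',np.hstack([a,b]))
r=T()[1].as_matrix(); print(np.round(r,3), R.from_euler('z',-RY).apply(s['ft_force']))
```

```text
[[ 0.886 -0.003  0.464]
 [-0.464  0.002  0.886]
 [-0.003 -1.     0.   ]] [-8.7873322   0.01289325 10.941651  ]
```

View pics/m14.png

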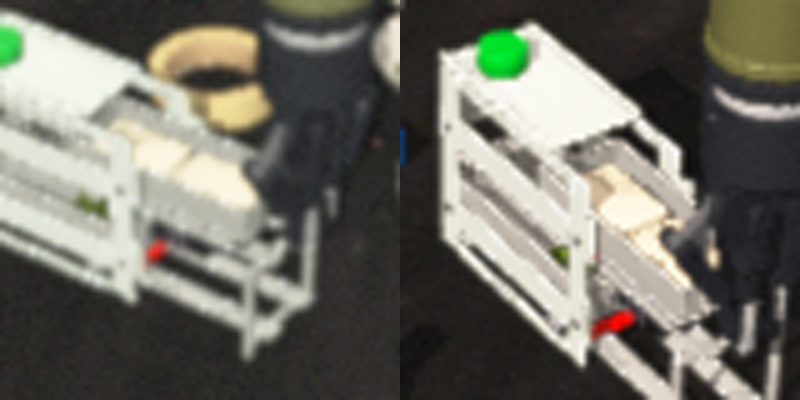

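View pics/w14.png

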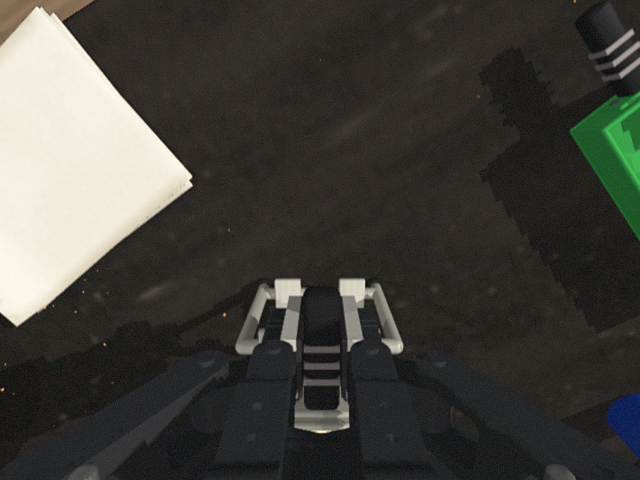

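>>> step_arm(steps=[[0, 0, 0, 0, 0, 0, 8], [0, 0, 0, 0, 0, 0, 8], [0, -0.5, 0, 0, 0, 0, 8], [0, -0.5, 0, 0, 0, 0, 8], [0, 0, 0, 0, 0, 0, 8], [0, 0, 0, 0, 0, 0, 8], [0, 0, 0, 0, 0, 0, 8], [0, 0, 0, 0, 0, 0, 8]])

```text
time: 23.1
eef_pos: [471.1, -159.0, 95.5]
ee_rot: [0.687, -0.169, 0.169, -0.687]
ft_force: [-1.0, 1.1, -1.9]
opening: 13.1
```

Run:
```python
from h import *
s=robot.observe();print(inrack(T()[0]),s['opening'],R.from_euler('z',-RY).apply(s['ft_force']),s['moment'])
```

```text
[-1.48865879e+02 -4.91900049e-02  9.55434975e+01] 13.118475148419556 [-1.37918168  0.57088899 -1.93805406] [0.1696448  0.29989648 0.0520856 ]
```

Unloaded now. Continue sliding.

>>> step_arm(steps=[[1, 0, 0, 0, 0, 0, 8], [2, 0, 0, 0, 0, 0, 8], [3, 0, 0, 0, 0, 0, 8], [3, 0, 0, 0, 0, 0, 8], [3, 0, 0, 0, 0, 0, 8], [3, 0, 0, 0, 0, 0, 8], [3, 0, 0, 0, 0, 0, 8], [2, 0, 0, 0, 0, 0, 8]])

```text
time: 23.77
eef_pos: [489.4, -168.7, 95.8]
ee_rot: [0.687, -0.169, 0.169, -0.687]
ft_force: [-0.7, 0.8, -2.3]
opening: 13.4
```

Run:
```python
from h import *
s=robot.observe();print(inrack(T()[0]),s['opening'],R.from_euler('z',-RY).apply(s['ft_force']),s['moment'])
```

```text
[-1.28155578e+02 -6.79240079e-02  9.58071647e+01] 13.412793065092561 [-0.95491393  0.37402444 -2.29672712] [0.10967275 0.30131829 0.00648912]
```

>>> step_arm(steps=[[3, 0, 0, 0, 0, 0, 8], [4, 0, 0, 0, 0, 0, 8], [4, 0, 0, 0, 0, 0, 8], [4, 0, 0, 0, 0, 0, 8], [4, 0, 0, 0, 0, 0, 8], [4, 0, 0, 0, 0, 0, 8], [3, 0, 0, 0, 0, 0, 8], [2, 0, 0, 0, 0, 0, 8]])

```text
time: 24.43
eef_pos: [514.2, -181.6, 95.8]
ee_rot: [0.687, -0.169, 0.169, -0.687]
ft_force: [-2.1, 1.4, -2.0]
opening: 13.1
```

>>> step_arm(steps=[[2, 0, 0, 0, 0, 0, 8], [3, 0, 0, 0, 0, 0, 8], [4, 0, 0, 0, 0, 0, 8], [3, 0, 0, 0, 0, 0, 8], [2, 0, 0, 0, 0, 0, 8], [1, 0, 0, 0, 0, 0, 8], [0, 0, 0, 0, 0, 0, 8], [0, 0, 0, 0, 0, 0, 8]])

```text
time: 25.1
eef_pos: [527.5, -188.6, 95.9]
ee_rot: [0.687, -0.169, 0.17, -0.687]
ft_force: [1.3, 0.4, -2.1]
opening: 12.9
```

Run:
```python
from h import *
s=robot.observe();print(inrack(T()[0]),s['opening'],R.from_euler('z',-RY).apply(s['ft_force']),s['moment'])
p=shot('wrist','w15.png')
q=shot('side'); a=cv2.resize(q['image'][160:240,280:360,::-1],None,fx=5,fy=5,interpolation=cv2.INTER_CUBIC)
q=shot('scene'); b=cv2.resize(q['image'][150:230,285:365,::-1],None,fx=5,fy=5,interpolation=cv2.INTER_CUBIC)
cv2.imwrite('pics/m15.png',np.hstack([a,b]))
```

```text
[-8.51916614e+01 -6.37378251e-02  9.59402866e+01] 12.936590563257443 [ 0.95477481  0.90138813 -2.14732393] [ 0.01601699  0.03120733 -0.01199673]
```

View pics/m15.png

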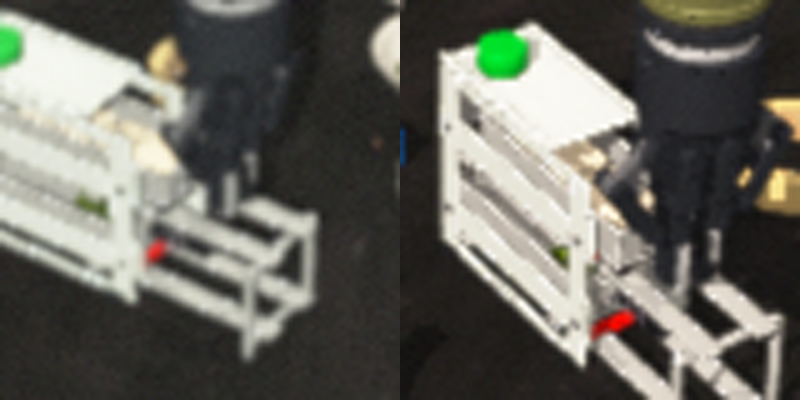

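View pics/w15.png

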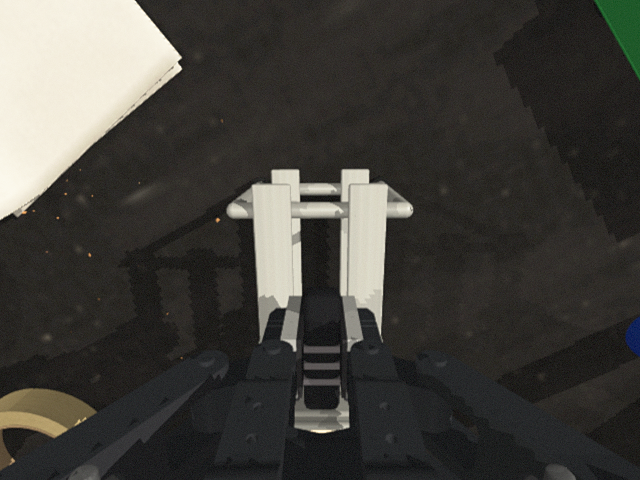

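The tray has slid in and its rear feet are about 15 mm short of the bar. Now I'll lift the rear by 12 mm, pitching the hand with the tray.

>>> step_arm(steps=[[0, -1, 0, 0, 0, 0.4, 8], [0.1, -2, 0, 0, 0, 0.7, 8], [0.1, -2.5, 0, 0, 0, 0.9, 8], [0.1, -2.5, 0, 0, 0, 0.9, 8], [0.1, -2.5, 0, 0, 0, 0.9, 8], [0.1, -2.5, 0, 0, 0, 0.9, 8], [0.1, -2, 0, 0, 0, 0.6, 8], [0, 0, 0, 0, 0, 0, 8]])

```text
time: 25.92
eef_pos: [528.8, -189.2, 111.1]
ee_rot: [-0.678, 0.201, -0.137, 0.694]
ft_force: [-0.7, 0.2, -1.6]
opening: 13.0
```

Run:
```python
from h import *
s=robot.observe();print(inrack(T()[0]),s['opening'],R.from_euler('z',-RY).apply(s['ft_force']),s['moment'])
p=shot('wrist','w16.png')
q=shot('side'); a=cv2.resize(q['image'][160:240,280:360,::-1],None,fx=5,fy=5,interpolation=cv2.INTER_CUBIC)
q=shot('scene'); b=cv2.resize(q['image'][150:230,285:365,::-1],None,fx=5,fy=5,interpolation=cv2.INTER_CUBIC)
cv2.imwrite('pics/m16.png',np.hstack([a,b]))
```

```text
[-8.37592188e+01 -6.01220931e-02  1.11089437e+02] 12.992863220082532 [-0.73321874 -0.17407012 -1.55507328] [ 0.01486958 -0.04441887 -0.00102435]
```

View pics/m16.png

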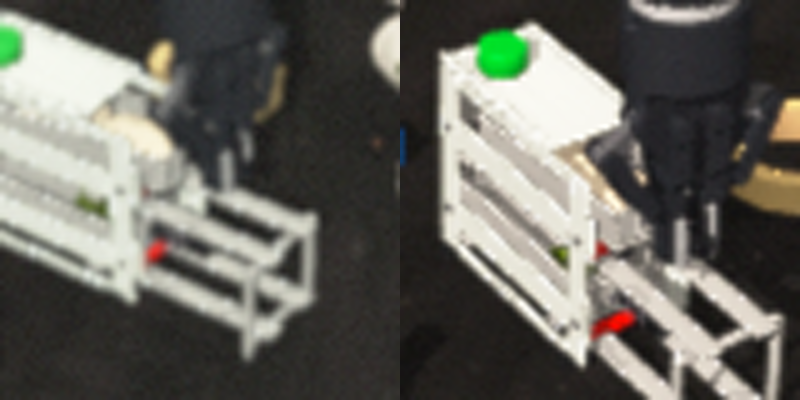

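View pics/w16.png

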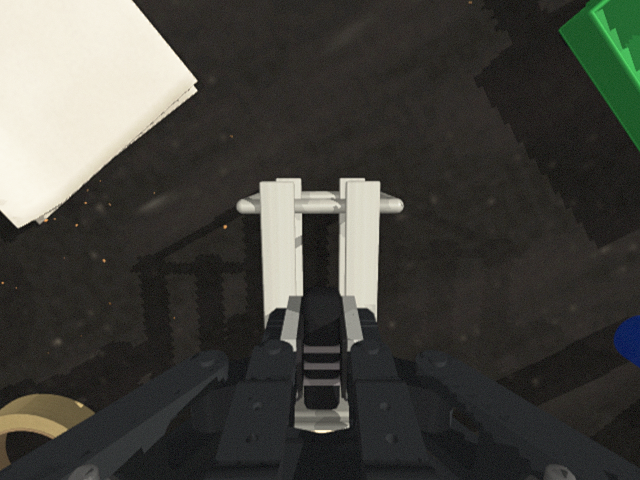

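The rear end is up; the pull hasn't shifted in the pads and the force is -1.6 N, as expected. Pushing level over the bar.

>>> step_arm(steps=[[1, -0.1, 0, 0, 0, 0, 8], [3, -0.3, 0, 0, 0, 0, 8], [4, -0.4, 0, 0, 0, 0, 8], [4, -0.4, 0, 0, 0, 0, 8], [4, -0.4, 0, 0, 0, 0, 8], [4, -0.4, 0, 0, 0, 0, 8], [3, -0.3, 0, 0, 0, 0, 8], [2, -0.2, 0, 0, 0, 0, 8]])

```text
time: 26.73
eef_pos: [550.8, -200.9, 110.9]
ee_rot: [-0.678, 0.201, -0.137, 0.694]
ft_force: [-1.3, 0.6, -1.4]
opening: 13.3
```

Run:
```python
from h import *
s=robot.observe();print(inrack(T()[0]),s['opening'],R.from_euler('z',-RY).apply(s['ft_force']),s['moment'])
```

```text
[-58.82322879  -0.16256838 110.86936261] 13.300662311957586 [-1.42001621 -0.03312746 -1.39264638] [0.11567871 0.14611041 0.02066731]
```

>>> step_arm(steps=[[1, -0.1, 0, 0, 0, 0, 8], [1, -0.1, 0, 0, 0, 0, 8], [1, -0.1, 0, 0, 0, 0, 8], [1, -0.1, 0, 0, 0, 0, 8], [1, -0.1, 0, 0, 0, 0, 8], [1, -0.1, 0, 0, 0, 0, 8], [0, 0, 0, 0, 0, 0, 8], [0, 0, 0, 0, 0, 0, 8]])

```text
time: 27.4
eef_pos: [555.9, -203.4, 111.0]
ee_rot: [-0.678, 0.201, -0.137, 0.694]
ft_force: [-0.6, 0.3, -1.0]
opening: 13.3
```

Run:
```python
from h import *
s=robot.observe();print(inrack(T()[0]),s['opening'],R.from_euler('z',-RY).apply(s['ft_force']),s['moment'])
p=shot('wrist','w17.png')
```

```text
[-5.30730881e+01 -5.65073603e-02  1.11043712e+02] 13.299354341564671 [-0.65239733  0.04084364 -1.0443325 ] [-0.00227876  0.0844086  -0.00817082]
```

View pics/w17.png

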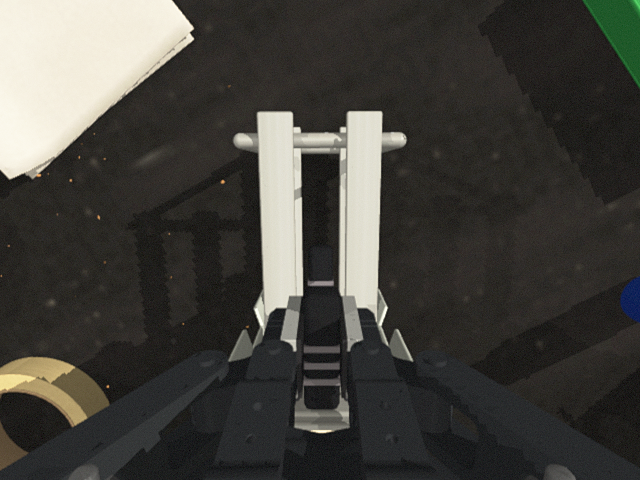

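>>> step_arm(steps=[[0.7, -0.07, 0, 0, 0, 0, 8], [0.7, -0.07, 0, 0, 0, 0, 8], [0.7, -0.07, 0, 0, 0, 0, 8], [0.7, -0.07, 0, 0, 0, 0, 8], [0.2, 0, 0, 0, 0, 0, 8], [0, 0, 0, 0, 0, 0, 8], [0, 0, 0, 0, 0, 0, 8], [0, 0, 0, 0, 0, 0, 8]])

```text
time: 28.12
eef_pos: [558.0, -204.6, 110.9]
ee_rot: [-0.678, 0.201, -0.137, 0.694]
ft_force: [-3.1, 0.8, -0.7]
opening: 12.9
```

Run:
```python
from h import *
s=robot.observe();print(inrack(T()[0]),s['opening'],R.from_euler('z',-RY).apply(s['ft_force']),s['moment'])
```

```text
[-50.7068936   -0.12523662 110.88291893] 12.948451677801113 [-3.10160376 -0.69600388 -0.72847476] [ 0.27507968  0.55326756 -0.00598833]
```

>>> step_arm(steps=[[0.5, -0.05, 0, 0, 0, 0, 8], [0.5, -0.05, 0, 0, 0, 0, 8], [0.5, -0.05, 0, 0, 0, 0, 8], [0.5, -0.05, 0, 0, 0, 0, 8], [0, 0, 0, 0, 0, 0, 8], [0, 0, 0, 0, 0, 0, 8], [0, 0, 0, 0, 0, 0, 8], [0, 0, 0, 0, 0, 0, 8]])

```text
time: 28.78
eef_pos: [557.9, -204.7, 110.4]
ee_rot: [-0.677, 0.203, -0.135, 0.694]
ft_force: [-8.6, 3.0, 1.0]
opening: 12.9
```

Run:
```python
from h import *
s=robot.observe();print(inrack(T()[0]),s['opening'],R.from_euler('z',-RY).apply(s['ft_force']),s['moment'])
```

```text
[-50.71299747  -0.25662814 110.4263998 ] 12.900760978347927 [-9.00999621 -1.28250551  0.97075825] [0.75149172 1.43593048 0.04190257]
```

Contact at TCP rack x -50.7 with 9 N. That agrees with the tilted nose touching the back stop (origin about 54.4). Lowering the rear behind the bar.

>>> step_arm(steps=[[-0.5, 1, 0, 0, 0, -0.4, 8], [0, 2, 0, 0, 0, -0.7, 8], [-0.1, 2.5, 0, 0, 0, -0.9, 8], [-0.1, 2.5, 0, 0, 0, -0.9, 8], [-0.1, 2.5, 0, 0, 0, -0.9, 8], [0, 2, 0, 0, 0, -0.7, 8], [0, 0, 0, 0, 0, 0, 8], [0, 0, 0, 0, 0, 0, 8]])

```text
time: 29.45
eef_pos: [558.7, -205.0, 98.6]
ee_rot: [-0.685, 0.174, -0.164, 0.688]
ft_force: [-2.8, 0.3, -2.1]
opening: 13.2
```

Run:
```python
from h import *
s=robot.observe();print(inrack(T()[0]),s['opening'],R.from_euler('z',-RY).apply(s['ft_force']),s['moment'])
```

```text
[-49.93142322  -0.14092972  98.6180738 ] 13.154861242451448 [-2.6569513  -1.04701739 -2.11318082] [0.25171985 0.6665048  0.03837402]
```

>>> step_arm(steps=[[0, 1, 0, 0, 0, -0.3, 8], [0, 1, 0, 0, 0, -0.3, 8], [0, 0.7, 0, 0, 0, -0.1, 8], [0, 0.3, 0, 0, 0, 0, 8], [0, 0, 0, 0, 0, 0, 8], [0, 0, 0, 0, 0, 0, 8], [0, 0, 0, 0, 0, 0, 8], [0, 0, 0, 0, 0, 0, 8]])

```text
time: 30.12
eef_pos: [558.8, -205.0, 95.7]
ee_rot: [-0.686, 0.17, -0.169, 0.687]
ft_force: [-2.4, 1.3, -2.1]
opening: 13.0
```

Run:
```python
from h import *
s=robot.observe();print(inrack(T()[0]),s['opening'],R.from_euler('z',-RY).apply(s['ft_force']),s['moment'],delta(T()[0],down(RY)))
p=shot('wrist','w18.png')
q=shot('side'); a=cv2.resize(q['image'][160:240,280:360,::-1],None,fx=5,fy=5,interpolation=cv2.INTER_CUBIC)
q=shot('scene'); b=cv2.resize(q['image'][150:230,285:365,::-1],None,fx=5,fy=5,interpolation=cv2.INTER_CUBIC)
cv2.imwrite('pics/m18.png',np.hstack([a,b]))
```

```text
[-49.79746287  -0.1122078   95.65394149] 13.005059807862398 [-2.68757493  0.05057038 -2.1216642 ] [0.27807864 0.73209334 0.06130613] (array([0., 0., 0.]), array([-0. , -0.1, -0.1]))
```

View pics/m18.png

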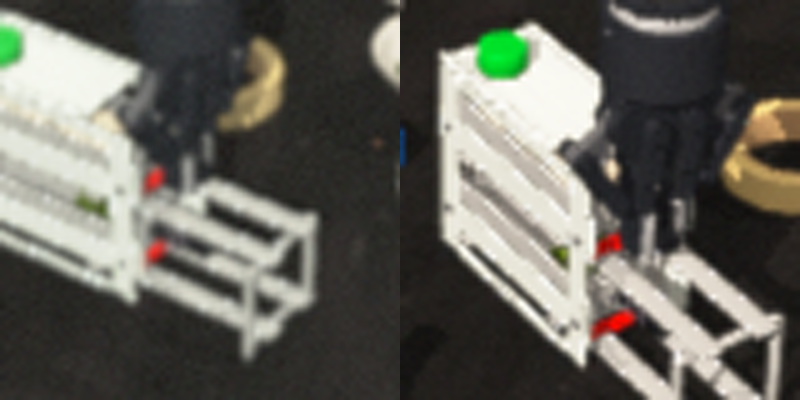

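The hand is level again, and the red upper bar is visible free behind the tray's rear end at (155,180). Settling the last bit, then opening.

>>> step_arm(steps=[[0, 0.4, 0, 0, 0, 0, 8], [0, 0.3, 0, 0, 0, 0, 8], [0, 0, 0, 0, 0, 0, 8], [0, 0, 0, 0, 0, 0, 12], [0, 0, 0, 0, 0, 0, 15], [0, 0, 0, 0, 0, 0, 20], [0, 0, 0, 0, 0, 0, 25], [0, 0, 0, 0, 0, 0, 25]])

```text
time: 30.93
eef_pos: [559.7, -205.4, 95.5]
ee_rot: [-0.686, 0.169, -0.169, 0.687]
ft_force: [0.1, -0.1, -0.1]
opening: 25.0
```

Run:
```python
from h import *
s=robot.observe();print(inrack(T()[0]),s['opening'],R.from_euler('z',-RY).apply(s['ft_force']),s['moment'])
p=shot('wrist','w19.png')
```

```text
[-4.88724865e+01 -3.56183005e-02  9.55017472e+01] 24.987056394293106 [ 0.10105254 -0.06407301 -0.14577017] [-0.034145   -0.0283092   0.02806599]
```

View pics/w19.png

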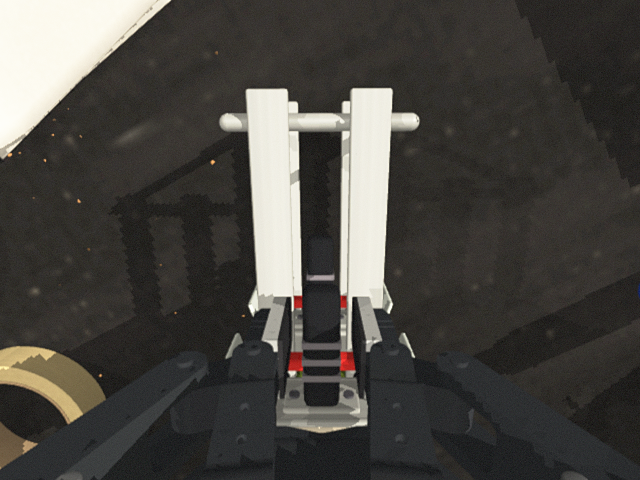

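Free of the pull. The red upper bar shows under the pull at row 360, in front of the tray's rear wall. Moving up and back to check.

>>> step_arm(steps=[[0, -3, 0, 0, 0, 0, 25], [0, -8, 0, 0, 0, 0, 25], [0, -15, 0, 0, 0, 0, 25], [0, -25, 0, 0, 0, 0, 25], [-5, -35, 0, 0, 0, 0, 30], [-10, -38, 0, 0, 0, 0, 40], [-10, -38, 0, 0, 0, 0, 50], [-10, -38, 0, 0, 0, 0, 60]])

```text
time: 31.65
eef_pos: [527.4, -189.1, 297.6]
ee_rot: [-0.686, 0.17, -0.169, 0.687]
ft_force: [1.0, 0.1, 0.6]
opening: 59.7
```

>>> step_arm(steps=[[-10, -30, 0, 0, 0, 0, 70], [-10, -15, 0, 0, 0, 0, 80], [-5, -5, 0, 0, 0, 0, 85], [0, 0, 0, 0, 0, 0, 85], [0, 0, 0, 0, 0, 0, 85], [0, 0, 0, 0, 0, 0, 85], [0, 0, 0, 0, 0, 0, 85], [0, 0, 0, 0, 0, 0, 85]])

```text
time: 32.32
eef_pos: [505.8, -177.3, 343.5]
ee_rot: [0.687, -0.171, 0.168, -0.686]
ft_force: [0.8, 0.6, -0.7]
opening: 85.2
```

Run:
```python
from h import *
s=robot.observe();print(inrack(T()[0]),R.from_euler('z',-RY).apply(s['ft_force']))
p=shot('wrist'); im=p['image'][:,:,::-1].copy()
o=np.array([56,0,85])
pts=[o+[-75,y,37] for y in(-30,30)]+[o+[-125,y,32] for y in(-7,7)]+[np.array([x,y,93]) for x in(-25,-19) for y in(-31,31)]
uv=proj(p,[rack(*a) for a in pts]); print(uv.round(1))
x0,y0=np.int32(uv.mean(0))-[50,50]
cv2.imwrite('pics/w20.png',im); 
c=cv2.resize(im[y0:y0+100,x0:x0+100],None,fx=6,fy=6,interpolation=cv2.INTER_CUBIC)
for u in uv: cv2.circle(c,tuple(int(v) for v in (u-[x0,y0])*6),3,(255,0,255),-1)
cv2.imwrite('pics/w20c.png',c)
q=shot('side'); a=cv2.resize(q['image'][160:240,270:350,::-1],None,fx=5,fy=5,interpolation=cv2.INTER_CUBIC)
q=shot('scene'); b=cv2.resize(q['image'][150:230,285:365,::-1],None,fx=5,fy=5,interpolation=cv2.INTER_CUBIC)
cv2.imwrite('pics/m20.png',np.hstack([a,b])); shot('side','s20.png')
```

```text
[-1.09592541e+02 -1.50065761e-01  3.43548559e+02] [ 0.40204862  0.87704576 -0.73711351]
[[293.6 295.2]
 [350.3 295.1]
 [315.1 248.5]
 [328.7 248.5]
 [294.4 279.6]
 [349.4 279.6]
 [294.5 284.6]
 [349.3 284.5]]
```

View pics/w20c.png

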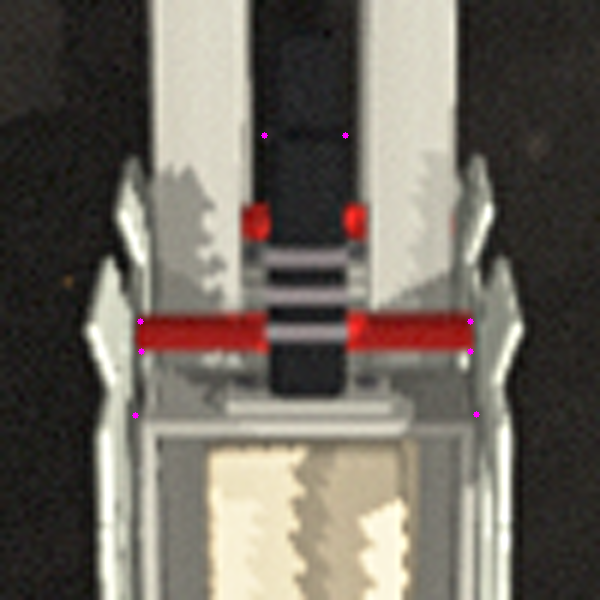

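View pics/m20.png

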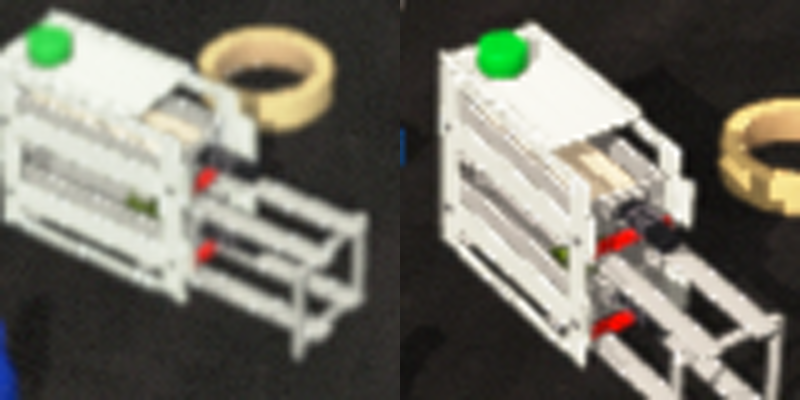

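View pics/s20.png

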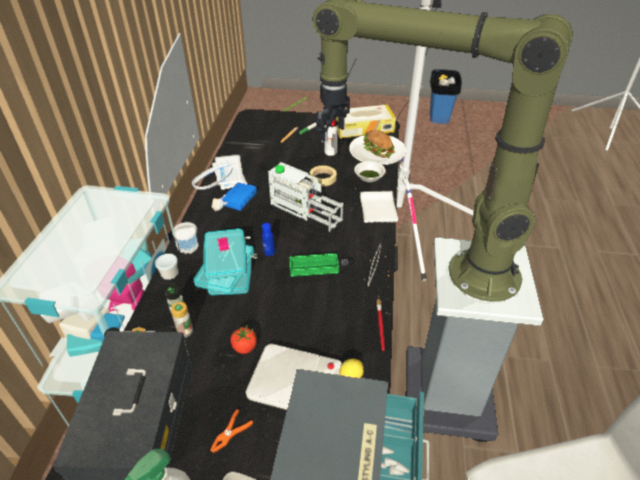

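```bash
python3 -c "
from cell import robot
print(robot.sign_off(), robot.observe()['time'])"
```

```text
the job is handed in; nothing more can be done
the job is handed in; nothing more can be done
```

The tray is stored in the upper slot and the job is handed in; the clock read 32.3 s at the last move. `sign_off` gives no verdict.

**What I did:** I carried the steel tray level by its sides and set it on the upper arms with its front feet inside the red bar, then let go. The weight came off the hand at the height I had predicted. I then took the pull, slid the tray in, lifted its rear about 12 mm over the bar, and pushed until the nose met the back stop at about 9 N. Last, I lowered it level and released it.

**What the last pictures showed:**
- **Position:** The red bar lies clear in front of the tray's rear wall, and the tray is laterally centred within about 1 mm. The rim's apparent size fits a tray sitting flat.
- **Cheese:** The upper slice at the pull end is in the pan. The top plate hides the nose-end slices, and the lower slices lie under the upper ones. Before the slide I could see both upper slices in place.
- **Surroundings:** The hand is about 200 mm above the rack and touches nothing. The bystanders stand where they were, judged by eye only.

**Disagreements:**
- **Final depth:** The arm's position puts the tray origin at rack x of about 56.6 mm. The rear rim in the wrist picture suggests nearer 58 mm. The back stop limits it to 57 mm, and both are within the judged range.
- **Early slide:** At the start of the slide the hand pressed down on the pull by about 11 N, which I relieved by raising it 1 mm.

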